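# Load the mushroom dryer

## Robot

A 6-joint arm with a two-finger parallel gripper is mounted at the origin on the work surface. World frame = base frame: x ahead of the robot, y to its left, z up, the work surface at z = 0. Lengths are in mm, angles in degrees, forces in N, time in s.
With the tool pointing down it reaches from about 300 to 850 mm from the base axis. Payload 4.2 kg.
Tool frame: the origin (TCP) lies on the centre line of the jaws, within the pads' length; the fingertips stand 11 mm ahead of it and the grasp point (between the pads) lies 8 mm behind it; z points along the fingers, y is the direction in which the jaws open and shut (so a half turn about z gives the same grasp; the last joint's range is limited). The gripper opens to 91 mm and grips with 3 to 60 N. Pads are 32 mm wide; open, the fingers measure 118 mm over their backs; the gripper's body (76 mm by 178 mm) begins 60 mm behind the grasp point.
Start: joints at [72.938, 18.312, 89.639, -0, 72.044, -1.146], TCP at [157.691, 552.972, 201.376] pointing down, gripper open.
Joint ranges: [-177.97, 177.97], [-48.28, 115.42], [12.27, 149.76], [-77.06, 257.06], [2.81, 150.46], [-146.56, 146.56]. Speed limits (degrees/s): [147.25, 147.25, 180, 180, 180, 180].

## Interface

Orientations are given as [roll, pitch, yaw] about the fixed x, y, z axes, in that order (R = Rz(yaw) Ry(pitch) Rx(roll)).
In Python, from workcell import env, grab_frame gives the robot as it stands. The module is installed in compiled form; this text tells all that it offers.
- The arm moves only by the tool arm_command, never from a script. Its argument "series" is one flat list of numbers, 6 for each row, row after row: the shift along the world's x, y, z each as a share of 400 mm, from -1 to 1, then the turn, a rotation vector about the world's x, y, z each as a share of 45 degrees, from -1 to 1. A call has 1 to 20 rows; each row shifts and turns the commanded pose from where the row before left it; what a row does not reach is not made up. A row lasts 1/12 s, in which the tool goes at most 41.7 mm and 7.16 degrees, less where a joint would pass 70% of its speed; a pose out of reach is approached as far as the arm can. A call with a number of a shift or a turn outside -1 to 1 is refused whole. A call with a gripper value outside its range is refused whole. "hand" is the opening, from 0 (shut) to 1 (fully open), set as the call begins (left out, the last holds). The fingers move at their own pace and stop on an object; "newtons" is the grip in N (left out, the last holds). Time passes only in rows, so rows that do not move let the fingers close. It gives the time, the measured TCP pose, the force and the opening at its end, in the units of the state.
- env.state(): the state, without advancing time (a new reading comes with each control period).
- grab_frame(name): name is "scene" or "side" or "wrist"; returns a dict with "frame" (384x512x3 uint8, red, green, blue), "intrinsics" (3x3 intrinsics, pixels), "R" (3x3) and "t" (3): a world point X has camera coordinates R X + t; the wrist camera has in their place "tool_from_camera" (4x4, takes a point from camera to tool coordinates, whose origin is the TCP and whose axes are the flange's). Camera axes: x right, y down, z forward; pixel columns grow to the right and rows downward; lengths in mm; the calibration is good to about 2 mm. A picture is of the moment at which its call begins: read the wrist's pose just before it. There is no depth.
- env.job_done(): hands the job in, once; it reports no verdict.
The state is a dict: "time_s": time; "qpos": joint angles; "qvel": joint speeds; "effort": joint torques, N m; "ee_pos": TCP position; "ee_rot": TCP orientation; "force": force on the tool from outside, world axes, zero at the start; "torque": the same for the moment, N m; "gripper_width": finger opening in mm.
Only numpy, scipy, OpenCV 4.12 (cv2) and the standard library are available. Lean on these libraries where they do the work, as an engineer would, in place of code of your own. Each camera call takes 0.05 s, during which the arm holds its last target.

## Task

Load the dryer: pull its tray drawer all the way out to its stop, lay every mushroom from the white board in the tray so that none sticks up above the tray's rim, and push the drawer fully shut. Also slide the vent on top of the dryer until it lines up with the little black setting tab. Leave the spray bottle, the beaker and the brush where they are.

Things in the scene. Friction and masses are not known exactly. Their poses are not given: they have to be found in the camera images.
- dryer: Low aluminium tabletop dryer, fixed, 270 deep (x) x 360 wide (y) x 95 mm high, with a white fan hump 50 mm high on the rear of its top (from 20 mm behind the middle of the top to 5 mm short of the back). Origin: centre of its underside. Its own -x axis is its front, roughly facing the robot; drawer and vent lie along its own axes. The tray drawer fills the front.
- dryer_drawer0 (a joint): How far the tray drawer is pulled out, towards the dryer's own -x: 0 m shut, 0.190 m at its stop. May start slightly ajar. It runs with about 1 N of friction and stays where it is left.
- dryer_drawer0_handle (a point): Middle of the drawer's handle, a horizontal dark steel bar 11 mm thick and 120 mm long along the dryer's y, 57 mm above the table, its axis 35 mm in front of the drawer's front panel (30 mm free gap behind the bar, open from above). It moves with the drawer. The drawer's front panel is 68 mm high and its top is 82 mm above the table; the dryer's top is 95 mm above it.
- tray (a point): Centre of the tray floor inside the drawer (22 mm above the table); axes as the dryer's, moves with the drawer. The inner floor reaches 112 mm to either side along x and 159 mm along y; the side walls rise 51 mm above the floor. With the drawer at its stop the part of the floor from x = -112 to +70 mm of this point is open from above; the rest is under the dryer's top.
- vent (a joint): Position of the vent slide along the dryer's own +y: 0 to 0.140 m. Friction about 2 N; it stays where it is left.
- vent_grip (a point): Middle of the vent slide's grip, a black upright fin 12 thick (y) x 32 long (x) x 24 mm tall, standing on a 36 x 56 mm steel plate on the dryer's top near its front edge. This point is 115 mm above the table, 12 mm under the fin's top. A small pointer on the +x side of the plate is in line with the fin.
- mark_tab: The setting tab: a small black block, 6 wide (y) x 16 x 10 mm high, fixed on the dryer's top 35 mm behind (dryer +x) the line of the vent fin. Origin: centre of its underside; axes as the dryer's. The vent is set when the fin's middle is level with this tab's middle along the dryer's y.
- board: White plastic board, fixed, 270 (x) x 310 (y) x 12 mm thick, on which the mushrooms lie. Origin: centre of its underside.
- mushroom0: A mushroom cut flat along one side, lying on the flat, 84 mm long, about 70 g, firm (rigid). May be absent; three to five of the six are there. Origin: on the flat face, half way along its length; own +x runs along the stem towards the cap, z up. Pale stem, 33 wide and 29 mm high, from x = -42 to +8 mm; dark domed cap, 50 wide and 37 mm high, from x = +8 to +42 mm.
- mushroom1: A mushroom cut flat along one side, lying on the flat, 84 mm long, about 70 g, firm (rigid). May be absent; three to five of the six are there. Origin: on the flat face, half way along its length; own +x runs along the stem towards the cap, z up. Pale stem, 33 wide and 29 mm high, from x = -42 to +8 mm; dark domed cap, 50 wide and 37 mm high, from x = +8 to +42 mm.
- mushroom2: A mushroom cut flat along one side, lying on the flat, 84 mm long, about 70 g, firm (rigid). May be absent; three to five of the six are there. Origin: on the flat face, half way along its length; own +x runs along the stem towards the cap, z up. Pale stem, 33 wide and 29 mm high, from x = -42 to +8 mm; dark domed cap, 50 wide and 37 mm high, from x = +8 to +42 mm.
- mushroom3: A mushroom cut flat along one side, lying on the flat, 84 mm long, about 70 g, firm (rigid). May be absent; three to five of the six are there. Origin: on the flat face, half way along its length; own +x runs along the stem towards the cap, z up. Pale stem, 33 wide and 29 mm high, from x = -42 to +8 mm; dark domed cap, 50 wide and 37 mm high, from x = +8 to +42 mm.
- mushroom4: A mushroom cut flat along one side, lying on the flat, 84 mm long, about 70 g, firm (rigid). May be absent; three to five of the six are there. Origin: on the flat face, half way along its length; own +x runs along the stem towards the cap, z up. Pale stem, 33 wide and 29 mm high, from x = -42 to +8 mm; dark domed cap, 50 wide and 37 mm high, from x = +8 to +42 mm.
- mushroom5: A mushroom cut flat along one side, lying on the flat, 84 mm long, about 70 g, firm (rigid). May be absent; three to five of the six are there. Origin: on the flat face, half way along its length; own +x runs along the stem towards the cap, z up. Pale stem, 33 wide and 29 mm high, from x = -42 to +8 mm; dark domed cap, 50 wide and 37 mm high, from x = +8 to +42 mm.
- spray: White plastic bottle, 64 mm across, 170 mm tall, a bystander. Origin: centre of its base.
- beaker: White plastic beaker, 80 mm across, 90 mm tall, a bystander. Origin: centre of its base.
- brush: Hand brush lying on the table, a bystander.
Mind the look-alikes: they are no part of the job. What is shaped like the mushroom0 but purple is not meant.

How it is judged:
By the outcome, as a careful person would: the job done as asked, in the order asked, and still so for the second after the job is handed in, with the robot touching nothing.
Of mushroom0, mushroom1, mushroom2, mushroom3, mushroom4, mushroom5 only 3 to 5 are there at a start; the rules pass over those that are not, and their reading is None.
At some moment in a run one of mushroom0, mushroom1, mushroom2, mushroom3, mushroom4, mushroom5 may be knocked a few centimetres aside while the robot is not near it.
Once in a run the grip may slacken for a moment while it holds something.
It also fails if it takes over 210 s, if anything falls off the work surface, if the arm or the gripper's body presses on something with over 40 N, if the wrist force passes 120 N, or if a joint passes its speed limit or range.

## Working session

There is one attempt and no reset: what is moved stays moved. The work goes in short steps, Python scripts to look and compute and a tool call to move; the robot and the scene stay as the last step left them, time stands still between calls to the robot, and variables do not carry over. Pictures are saved under pics/ and viewed, and the job is handed in when it is done.

Besides the shell and the picture viewer there is one more tool, called after "Emit:" by a JSON object that holds its "op" and its "data", one argument or row to a line. arm_command: Moves the arm, as the interface text tells. Shift numbers are shares of 400 mm and turn numbers shares of 45 degrees, none past 1 either way. Its arguments: {"type":"object","properties":{"series":{"type":"array"},"hand":{"type":"number"},"newtons":{"type":"number"}},"required":["series"]}

```bash
mkdir -p pics; ls
python3 - <<'E'
from workcell import env, grab_frame
import cv2,numpy as np
print(env.state())
for n in ("scene","side","wrist"):
    f=grab_frame(n)
    cv2.imwrite(f"pics/a_{n}.png",f["frame"][:,:,::-1])
    print(n,{k:np.round(v,4).tolist() for k,v in f.items() if k!="frame"})
E
```

```text
pics
{'time_s': 0.0, 'qpos': array([ 7.29367091e+01,  1.83503993e+01,  8.97073058e+01, -6.79381229e-04,
        7.20445749e+01, -1.14293589e+00]), 'qvel': array([-0.03089045, -0.01707186,  0.04687958,  0.00791244, -0.03806125,
       -0.0315064 ]), 'effort': array([ 2.76925595e-03, -4.12465811e+01, -2.31981969e+01,  7.29420106e-02,
        4.56075592e-02, -1.44909804e-04]), 'ee_pos': array([157.53806225, 552.43384426, 200.52666599]), 'ee_rot': array([-1.79897727e+02, -1.39435776e-03,  1.64079854e+02]), 'force': array([-0.43743439,  0.18984014,  0.56662004]), 'torque': array([ 0.03049087,  0.00571396, -0.00721018]), 'gripper_width': 91.43839157872495}
scene {'intrinsics': [[400.7148, 0.0, 255.54], [0.0, 400.7148, 188.1616], [0.0, 0.0, 1.0]], 'R': [[-0.7493, 0.6621, -0.0108], [0.4706, 0.5209, -0.7122], [-0.466, -0.5388, -0.7019]], 't': [363.1951, -199.4094, 1700.616]}
side {'intrinsics': [[413.8491, 0.0, 259.8083], [0.0, 413.8491, 189.3488], [0.0, 0.0, 1.0]], 'R': [[0.8891, -0.4574, -0.015], [-0.3286, -0.6154, -0.7165], [0.3185, 0.642, -0.6975]], 't': [-468.1384, 252.9497, 1175.825]}
wrist {'intrinsics': [[330.183, 0.0, 256.0615], [0.0, 330.183, 190.0506], [0.0, 0.0, 1.0]], 'tool_from_camera': [[0.0007, -0.9661, -0.2582, 73.1806], [1.0, 0.0011, -0.0012, 0.436], [0.0014, -0.2582, 0.9661, -183.4507], [0.0, 0.0, 0.0, 1.0]]}
```

View pics/a_scene.png

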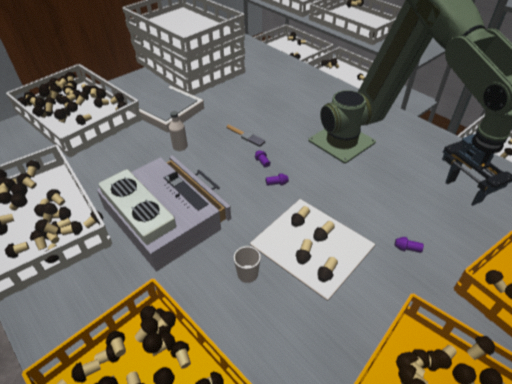

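View pics/a_side.png

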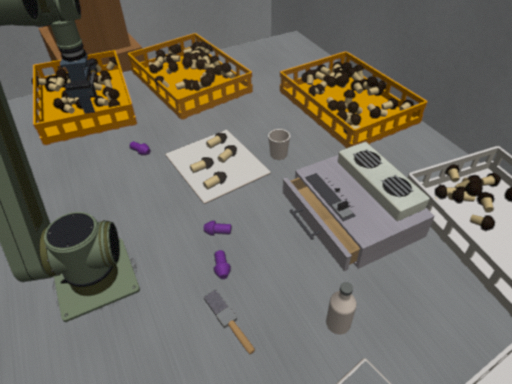

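View pics/a_wrist.png

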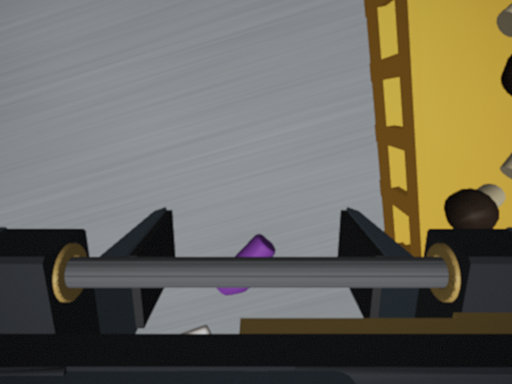

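The four dark-capped, pale-stemmed mushrooms on the white board are what I want. In the scene view they are near (300,215), (323,230), (304,252) and (328,268). Three things could be mistaken for them: purple ones at (262,158), (277,180) and (408,244), and brown ones in the crates. The purple ones and the crate ones are not part of the job. Next I take close crops.

```bash
cat > h.py <<'E'
from workcell import env, grab_frame
import cv2,numpy as np
from scipy.spatial.transform import Rotation as Ro
def save(n,img,crop=None,s=1):
    if crop: img=img[crop[1]:crop[3],crop[0]:crop[2]]
    img=cv2.resize(img,None,fx=s,fy=s,interpolation=cv2.INTER_CUBIC)
    cv2.imwrite(f"pics/{n}.png",img[:,:,::-1])
def cam(n):
    if n=="wrist":
        st=env.state(); f=grab_frame(n)
        T=f["tool_from_camera"]; R=Ro.from_euler("xyz",st["ee_rot"],degrees=True).as_matrix()
        Rc=R@T[:3,:3]; c=R@T[:3,3]+st["ee_pos"]
    else:
        f=grab_frame(n); Rc=f["R"].T; c=-Rc@f["t"]
    return dict(img=f["frame"],K=f["intrinsics"],Rc=Rc,c=c)
def ray(C,p):
    d=C["Rc"]@np.linalg.solve(C["K"],[p[0],p[1],1.]); return d/np.linalg.norm(d)
def onz(C,p,z):
    d=ray(C,p); return C["c"]+d*(z-C["c"][2])/d[2]
def proj(C,X):
    v=C["K"]@(C["Rc"].T@(np.asarray(X,float)-C["c"])); return v[:2]/v[2]
def tri(C1,p1,C2,p2):
    d1,d2=ray(C1,p1),ray(C2,p2)
    t=np.linalg.lstsq(np.stack([d1,-d2],1),C2["c"]-C1["c"],rcond=None)[0]
    a=C1["c"]+d1*t[0]; b=C2["c"]+d2*t[1]; return (a+b)/2, np.linalg.norm(a-b)
def st():
    s=env.state(); print(round(s["time_s"],2),np.round(s["ee_pos"],1),np.round(s["ee_rot"],1),"F",np.round(s["force"],1),"w",round(s["gripper_width"],1)); return s
E
python3 - <<'E'
from h import *
A=cv2.imread("pics/a_scene.png")[:,:,::-1];B=cv2.imread("pics/a_side.png")[:,:,::-1]
save("b1",A,(95,150,235,270),5.5);save("b2",B,(275,140,435,280),4.2)
save("b3",A,(230,190,380,300),5);save("b4",B,(160,120,300,205),5)
E
```

```text
(no output)
```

View pics/b1.png

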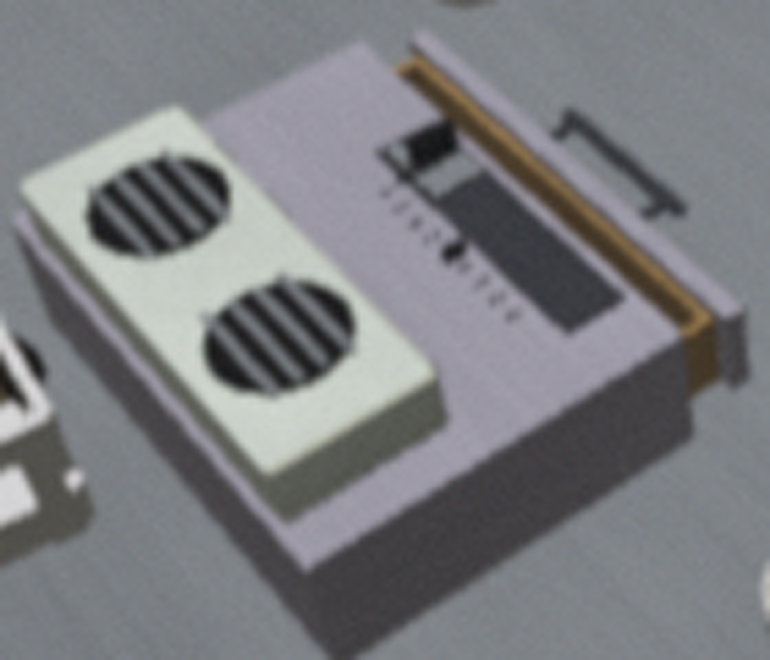

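View pics/b2.png

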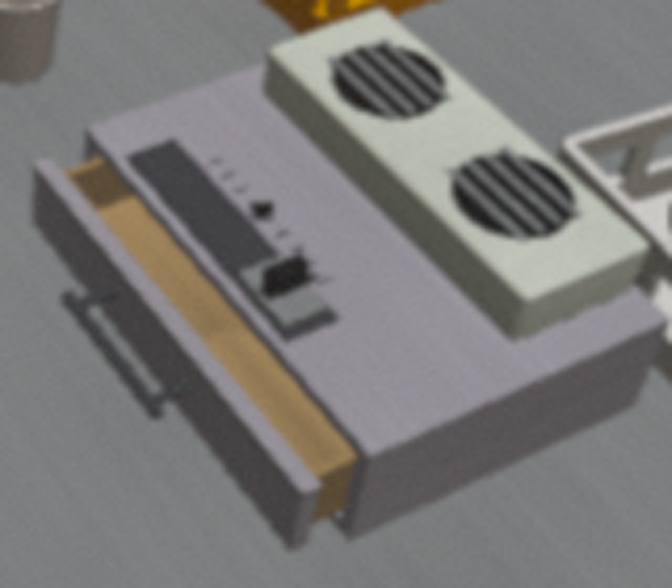

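View pics/b3.png

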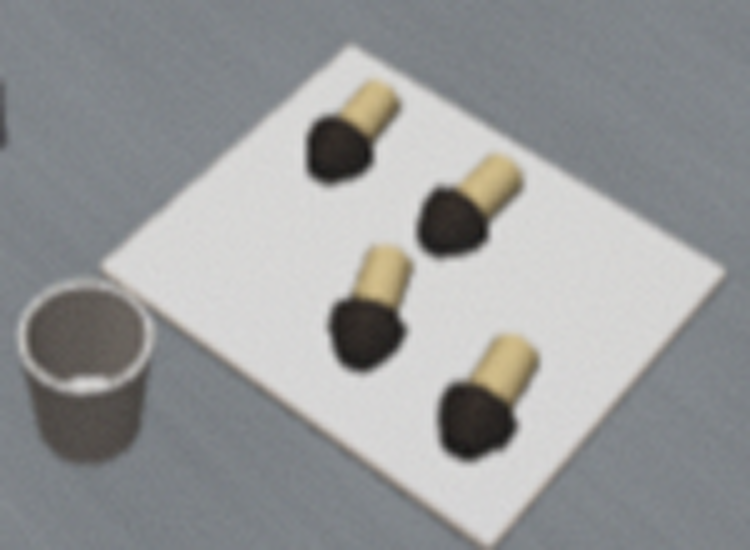

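View pics/b4.png

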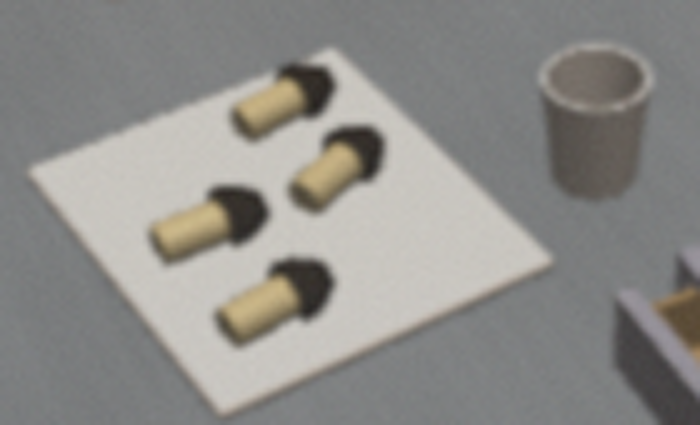

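Run:
```python
from h import *
A=cam("scene");B=cam("side")
s=lambda x,y:(95+x/5.5,150+y/5.5)
d=lambda x,y:(275+x/4.2,140+y/4.2)
b3=lambda x,y:(230+x/5,190+y/5)
b4=lambda x,y:(160+x/5,120+y/5)
print("top corners scene",[onz(A,s(*p),95).round(0) for p in((365,42),(690,335),(308,570))])
print("top corners side",[onz(B,d(*p),95).round(0) for p in((90,130),(365,458),(665,320))])
for n,p,q in (("h",(573,115),(157,410)),("h",(682,210),(70,297)),("fin top",(435,132),(287,264)),("tab top",(454,245),(262,206))):
    print(n,tri(A,s(*p),B,d(*q)), onz(A,s(*p),57).round(0))
print("tab",onz(A,s(454,242),105),onz(B,d(262,203),105)); print("fin",onz(A,s(437,130),127),onz(B,d(287,262),127))
def blobs(C,roi,n):
    im=C["img"]; x0,y0,x1,y1=roi
    hsv=cv2.cvtColor(im,cv2.COLOR_RGB2HSV)
    dark=(hsv[...,2]<75).astype(np.uint8); stem=((hsv[...,1]>60)&(hsv[...,0]>12)&(hsv[...,0]<35)&(hsv[...,2]>110)).astype(np.uint8)
    for m,nm,z in((dark,"cap",28),(stem,"stem",24)):
        k=np.zeros_like(m);k[y0:y1,x0:x1]=m[y0:y1,x0:x1]
        N,_,S,ce=cv2.connectedComponentsWithStats(k)
        for i in range(1,N):
            if S[i,4]>25: print(n,nm,S[i,4],ce[i].round(1),onz(C,ce[i],z).round(1))
blobs(A,(280,195,375,295),"scene");blobs(B,(165,130,260,195),"side")
print("board",[onz(A,b3(*p),12).round(0) for p in((350,45),(725,270),(488,547),(102,265))])
print("beaker base",onz(A,b3(88,455),0).round(0), "rim", onz(A,b3(88,332),90).round(0), onz(B,b4(597,75),90).round(0))
```

```text
top corners scene [array([ 673., -313.,   95.]), array([674.,  45.,  95.]), array([930.,  42.,  95.])]
top corners side [array([680.,  35.,  95.]), array([ 673., -321.,   95.]), array([ 928., -321.,   95.])]
h (array([ 592.91786955, -198.33057295,   56.60116462]), np.float64(6.451101469204701)) [ 591. -196.   57.]
h (array([594.09495452, -77.29560069,  55.31274507]), np.float64(7.328131269745383)) [592. -74.  57.]
fin top (array([ 705.95050433, -176.38520169,  125.89955452]), np.float64(7.392550252655744)) [ 669. -244.   57.]
tab top (array([ 741.18829624, -104.03637408,  103.6633577 ]), np.float64(3.255912669473591)) [ 719. -146.   57.]
tab [ 739.10243158 -103.85080246  105.        ] [ 743.58089607 -103.19830542  105.        ]
fin [ 701.77139099 -173.37444642  127.        ] [ 709.76122327 -177.21133672  127.        ]
scene cap 118 [297.1 219.7] [472.6 198.7  28. ]
scene cap 131 [319.8 234.4] [463.  292.4  28. ]
scene cap 146 [302.5 256.2] [567.4 314.9  28. ]
scene cap 161 [324.4 273.9] [565.4 403.2  28. ]
scene stem 71 [303.5 211.4] [426.1 184.8  24. ]
scene stem 87 [327.9 226.4] [414.7 285.8  24. ]
scene stem 90 [306.2 244.9] [524.6 290.7  24. ]
scene stem 110 [330.7 263.2] [519.7 388.9  24. ]
side cap 47 [221.8 136.8] [569.8 403.6  28. ]
side cap 42 [232.2 148.9] [574.2 316.9  28. ]
side cap 64 [207.8 161.9] [465.8 290.4  28. ]
side cap 62 [221.1 176.6] [476.9 195.6  28. ]
side stem 86 [213.8 140.6] [534.8 401.3  24. ]
side stem 86 [225.6 153.9] [542.4 306.3  24. ]
side stem 98 [197.8 165.3] [428.3 294.7  24. ]
side stem 111 [211.9 180.8] [441.5 194.9  24. ]
board [array([384., 128.,  12.]), array([349., 431.,  12.]), array([614., 461.,  12.]), array([647., 158.,  12.])]
beaker base [742. 254.   0.] rim [723. 236.  90.] [729. 236.  90.]
```

The crops show four mushrooms on the board, the drawer ajar, the fin at scene (174,174) and the tab at (177,195). The dryer is square to the world axes: front edge x≈676, y centre ≈-138. The measured handle (593,-136,56) fits the 57 mm given. The tab is at y≈-104 and the fin at y≈-175. I go to the handle first.

Emit:
{"op": "arm_command", "data": {
  "series": [0.054, -0.085, 0, 0, 0, -0.0822, 0.054, -0.085, 0, 0, 0, -0.0822, 0.054, -0.085, 0, 0, 0, -0.0822, 0.054, -0.085, 0, 0, 0, -0.0822, 0.054, -0.085, 0, 0, 0, -0.0822, 0.054, -0.085, 0, 0, 0, -0.0822, 0.054, -0.085, 0, 0, 0, -0.0822, 0.054, -0.085, 0, 0, 0, -0.0822, 0.054, -0.085, 0, 0, 0, -0.0822, 0.054, -0.085, 0, 0, 0, -0.0822, 0.054, -0.085, 0, 0, 0, -0.0822, 0.054, -0.085, 0, 0, 0, -0.0822, 0.054, -0.085, 0, 0, 0, -0.0822, 0.054, -0.085, 0, 0, 0, -0.0822, 0.054, -0.085, 0, 0, 0, -0.0822, 0.054, -0.085, 0, 0, 0, -0.0822, 0.054, -0.085, 0, 0, 0, -0.0822, 0.054, -0.085, 0, 0, 0, -0.0822, 0.054, -0.085, 0, 0, 0, -0.0822, 0.054, -0.085, 0, 0, 0, -0.0822],
  "hand": 0.33,
  "newtons": 25
}}

```text
time_s: 1.92
ee_pos: [590.3, -129.0, 201.3]
ee_rot: [-180.0, -0.0, 89.9]
force: [0.4, 0.9, 0.3]
gripper_width: 30.0
```

Emit:
{"op": "arm_command", "data": {
  "series": [0, 0, -0.05, 0, 0, 0, 0, 0, -0.05, 0, 0, 0, 0, 0, -0.05, 0, 0, 0, 0, 0, 0, 0, 0, 0, 0, 0, 0, 0, 0, 0]
}}

```text
time_s: 2.33
ee_pos: [589.1, -126.9, 140.6]
ee_rot: [-179.9, -0.0, 90.1]
force: [0.1, -0.7, 1.0]
gripper_width: 30.5
```

Run:
```python
from h import *
st()
W=cam("wrist");save("c1",W["img"],None,1.5)
for y in (-76,-136,-196): print(proj(W,(593,y,57))*1.5, end=' ')
```

```text
2.33 [ 589.1 -126.9  140.6] [-179.9   -0.    90.1] F [ 0.1 -0.7  1. ] w 30.5
[392.88847854 195.50955052] [392.1396168 303.2809718] [391.46973804 399.68566418]
```

View pics/c1.png

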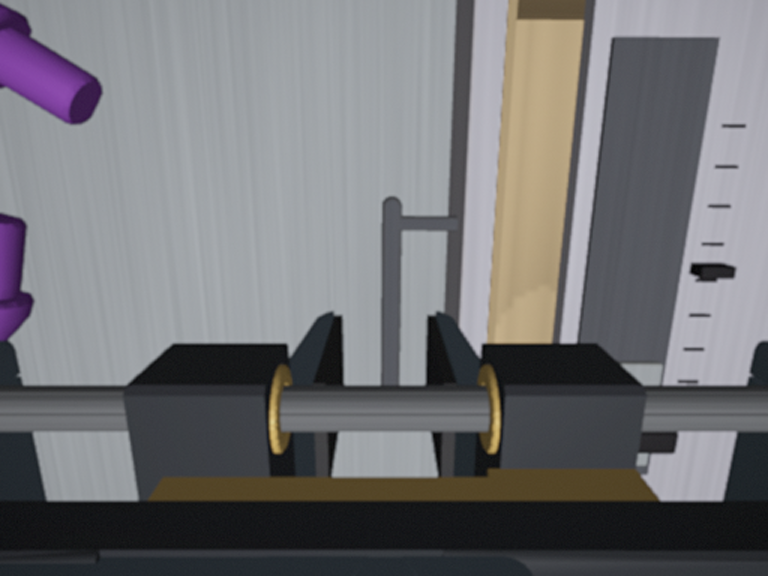

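Run:
```python
from h import *
for n in("scene","side"):
    C=cam(n);h=cv2.cvtColor(C["img"],cv2.COLOR_RGB2HSV)
    m=((h[...,0]>130)&(h[...,0]<160)&(h[...,1]>90)).astype(np.uint8)
    cs,_=cv2.findContours(m,0,2)
    for c in cs:
        if cv2.contourArea(c)>30:
            P=np.array([onz(C,p[0],15) for p in c]); print(n,P.min(0).round(),P.max(0).round())
```

```text
scene [236. 465.  15.] [307. 546.  15.]
scene [334. -35.  15.] [418.  32.  15.]
scene [ 303. -177.   15.] [357. -83.  15.]
side [ 308. -178.   15.] [357. -84.  15.]
side [339. -37.  15.] [417.  35.  15.]
side [242. 462.  15.] [302. 557.  15.]
```

The bar appears at column 392, as predicted for x=593. The purple look-alikes end at x≈418, clear of the drawer's travel. I descend and grip.

Emit:
{"op": "arm_command", "data": {
  "series": [0.01, 0, 0, 0, 0, 0, 0, 0, -0.05, 0, 0, 0, 0, 0, -0.05, 0, 0, 0, 0, 0, -0.05, 0, 0, 0, 0, 0, -0.05, 0, 0, 0, 0, 0, -0.028, 0, 0, 0, 0, 0, 0, 0, 0, 0]
}}

```text
time_s: 3.07
ee_pos: [592.6, -126.6, 48.4]
ee_rot: [-179.8, -0.0, 90.1]
force: [-1.2, 0.4, -0.9]
gripper_width: 30.1
```

Emit:
{"op": "arm_command", "data": {
  "series": [0, 0, 0, 0, 0, 0, 0, 0, 0, 0, 0, 0, 0, 0, 0, 0, 0, 0, 0, 0, 0, 0, 0, 0, 0, 0, 0, 0, 0, 0],
  "hand": 0
}}

```text
time_s: 3.48
ee_pos: [594.2, -127.1, 51.1]
ee_rot: [179.9, 0.0, 90.1]
force: [0.1, -0.3, -0.3]
gripper_width: 1.1
```

Run:
```python
from h import *
st()
W=cam("wrist");B=cam("side");A=cam("scene")
save("d1",np.hstack([W["img"],B["img"][140:280,275:435].repeat(3,0).repeat(3,1)[:384]]),None,.8)
save("d2",A["img"],(95,150,235,270),5)
```

```text
3.48 [ 594.2 -127.1   51.1] [179.9   0.   90.1] F [ 0.1 -0.3 -0.3] w 1.1
```

View pics/d1.png

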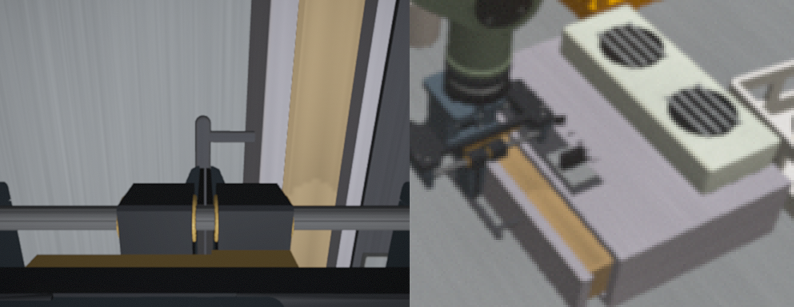

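View pics/d2.png

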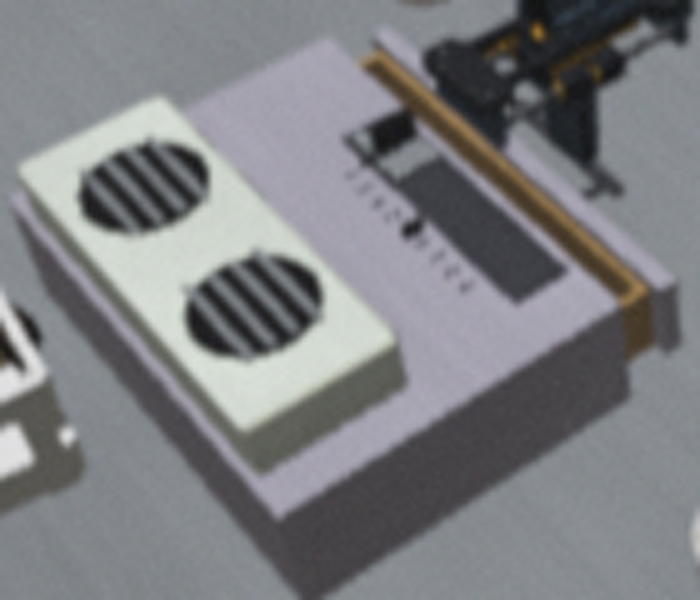

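Run:
```python
from h import *
st()
W=cam("wrist");B=cam("side")
a=cv2.resize(W["img"][130:350,160:360],None,fx=2.5,fy=2.5);b=cv2.resize(B["img"][170:260,270:335],None,fx=6,fy=6)
save("e1",a);save("e2",b)
for z in(37,49,57): print(z,proj(W,(594,-127,z)),proj(B,(594,-127,z)),proj(B,(593,-76,57)),proj(B,(593,-196,57)))
```

```text
3.63 [ 593.8 -127.1   50.6] [180.    0.   90.1] F [-0.4  0.5  0.3] w 0.6
37 [256.86791236 220.90582262] [298.48878721 225.34711327] [289.97879474 210.10779038] [310.85968202 236.92780547]
49 [256.91723593 227.92213054] [298.68840378 222.74019233] [289.97879474 210.10779038] [310.85968202 236.92780547]
57 [256.95346178 233.07527979] [298.82297406 220.98275267] [289.97879474 210.10779038] [310.85968202 236.92780547]
```

View pics/e1.png

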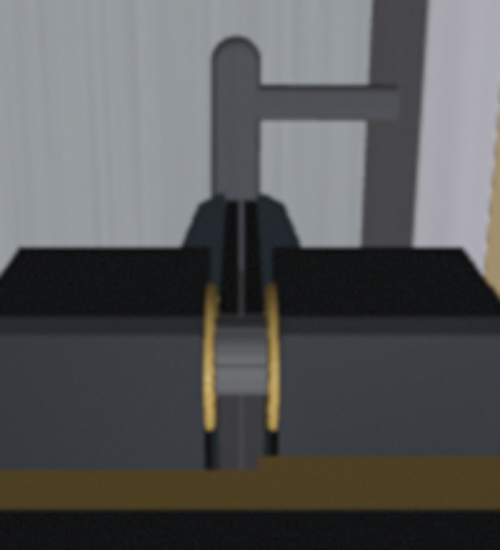

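View pics/e2.png

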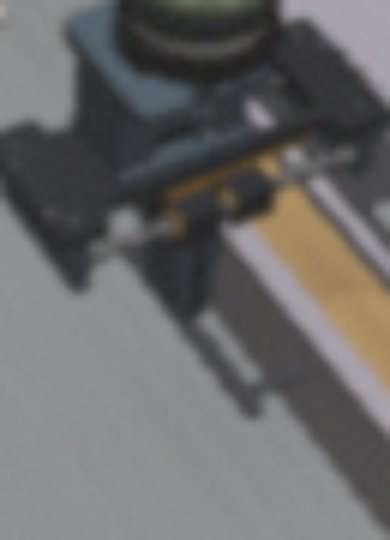

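Run:
```python
from h import *
W=cam("wrist")
print(W["c"])
for z in(30,37,49,57,63,70,75): print(z,proj(W,(594,-111,z)).round(1))
for r in (208,210,212): 
    d=ray(W,(256,r)); t=(-111-W["c"][1])/d[1]; print(r,(W["c"]+d*t).round(1))
# bar end & width
print([proj(W,(593,-76,z)).round(1) for z in (40,51,57,62.5)], "bar end px row ~",130+38/2.5, "width px",48/2.5, 330*11/(W["c"][2]-57))
```

```text
[593.22400029 -53.77774969 233.75729929]
30 [257.2 193.7]
37 [257.2 196.8]
49 [257.3 202.5]
57 [257.3 206.7]
63 [257.3 210.1]
70 [257.4 214.4]
75 [257.4 217.6]
208 [ 593.3 -111.    59.3]
210 [ 593.3 -111.    62.8]
212 [ 593.3 -111.    66.2]
[array([255.7, 140.6]), array([255.7, 142.9]), array([255.7, 144.3]), array([255.6, 145.6])] bar end px row ~ 145.2 width px 19.2 20.536634213115654
```

Emit:
{"op": "arm_command", "data": {
  "series": [0, 0, 0, 0, 0, 0, 0, 0, 0, 0, 0, 0, 0, 0, 0, 0, 0, 0, 0, 0, 0, 0, 0, 0],
  "hand": 0.33
}}

```text
time_s: 4.12
ee_pos: [593.7, -127.0, 50.1]
ee_rot: [-180.0, -0.0, 90.1]
force: [0.2, -1.0, -0.3]
gripper_width: 24.0
```

Run:
```python
from h import *
st()
W=cam("wrist");B=cam("side");A=cam("scene")
a=cv2.resize(W["img"][130:350,160:360],None,fx=2.5,fy=2.5);b=cv2.resize(B["img"][170:262,270:335],None,fx=6,fy=6)
c=cv2.resize(A["img"][130:200,185:225],None,fx=7.9,fy=7.9)
H=550
f=lambda i:cv2.resize(i,(int(i.shape[1]*H/i.shape[0]),H))
o=np.hstack([f(a),f(b),f(c)]);save("f1",o,None,.64);print(o.shape)
```

```text
4.12 [ 593.7 -127.    50.1] [-180.    -0.    90.1] F [ 0.2 -1.  -0.3] w 24.0
(550, 1202, 3)
```

View pics/f1.png

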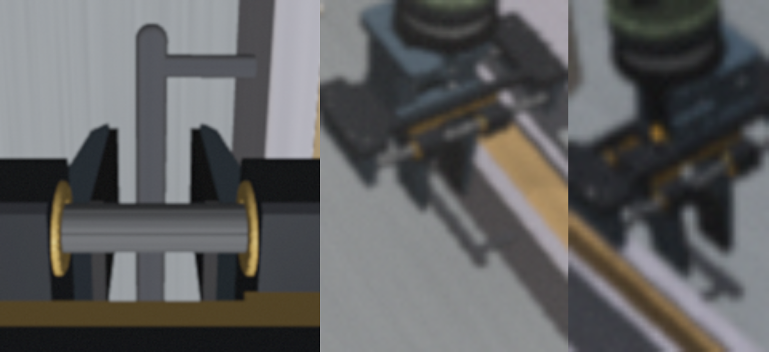

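Run:
```python
from h import *
A=cam("scene");B=cam("side")
for x in (593-18,593+18):
  for z in (39,50,60,70): print(x,z,"scene",proj(A,(x,-127,z)).round(1),"side",proj(B,(x,-127,z)).round(1))
for n,C,r in(("g1",A,(185,130,240,200)),("g2",B,(275,170,330,240))):
    im=cv2.resize(C["img"][r[1]:r[3],r[0]:r[2]],None,fx=8,fy=8,interpolation=cv2.INTER_CUBIC)
    im=cv2.convertScaleAbs(im,alpha=1.6,beta=20)
    for i in range(r[0],r[2],10): cv2.putText(im,str(i),((i-r[0])*8,10),0,.35,(255,0,0));cv2.line(im,((i-r[0])*8,12),((i-r[0])*8,20),(255,0,0))
    for j in range(r[1],r[3],10): cv2.putText(im,str(j),(0,(j-r[1])*8+4),0,.35,(255,0,0))
    save(n,im)
```

```text
575 39 scene [214.2 182. ] side [293.1 227.2]
575 50 scene [213.9 179.8] side [293.3 224.8]
575 60 scene [213.7 177.8] side [293.4 222.6]
575 70 scene [213.5 175.8] side [293.5 220.3]
611 39 scene [206.3 186.6] side [303.3 222.9]
611 50 scene [206.  184.4] side [303.5 220.5]
611 60 scene [205.7 182.4] side [303.7 218.3]
611 70 scene [205.4 180.4] side [303.9 216.1]
```

View pics/g1.png

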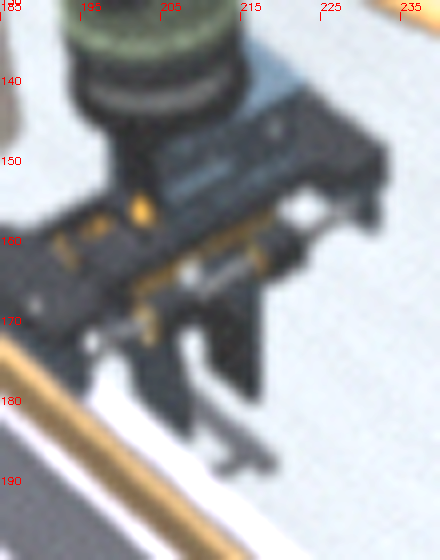

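View pics/g2.png

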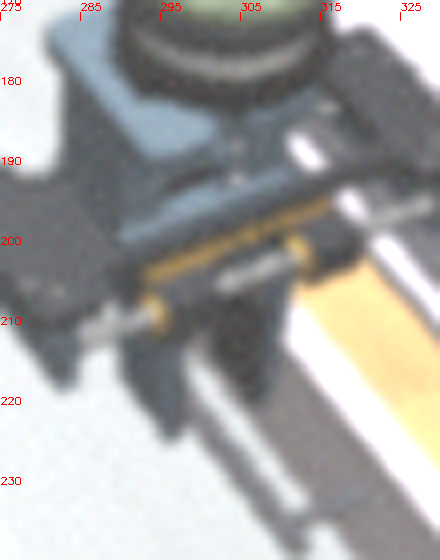

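Emit:
{"op": "arm_command", "data": {
  "series": [0, 0, -0.02, 0, 0, 0, 0, 0, 0, 0, 0, 0, 0, 0, 0, 0, 0, 0]
}}

```text
time_s: 4.62
ee_pos: [593.1, -126.9, 41.4]
ee_rot: [-179.9, -0.0, 90.1]
force: [-0.0, -0.3, 0.2]
gripper_width: 30.2
```

Emit:
{"op": "arm_command", "data": {
  "series": [0, 0, 0, 0, 0, 0, 0, 0, 0, 0, 0, 0, 0, 0, 0, 0, 0, 0, 0, 0, 0, 0, 0, 0, 0, 0, 0, 0, 0, 0],
  "hand": 0,
  "newtons": 15
}}

```text
time_s: 5.03
ee_pos: [593.5, -127.0, 42.2]
ee_rot: [-180.0, -0.0, 90.1]
force: [-0.6, 0.2, -0.5]
gripper_width: 10.3
```

Run:
```python
from h import *
st()
W=cam("wrist");B=cam("side");A=cam("scene")
o=[]
for C,r in((W,(200,120,312,240)),(A,(185,130,240,200)),(B,(275,170,330,240))):
    i=C["img"][r[1]:r[3],r[0]:r[2]]; i=cv2.resize(i,None,fx=500/i.shape[0],fy=500/i.shape[0],interpolation=cv2.INTER_CUBIC)
    o.append(cv2.convertScaleAbs(i,alpha=1.7,beta=20)[:, :400])
save("g3",np.hstack(o),None,.65)
```

```text
5.03 [ 593.5 -127.    42.2] [-180.    -0.    90.1] F [-0.6  0.2 -0.5] w 10.3
```

View pics/g3.png

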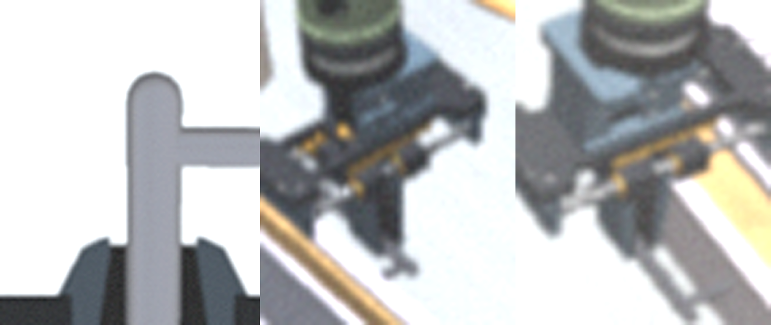

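Closed at the lower height, the fingers hold the bar (width 10.3 mm), so the tips sit higher than the nominal value. I will check that by touch later. Now I pull.

Emit:
{"op": "arm_command", "data": {
  "series": [-0.02, 0, 0, 0, 0, 0, -0.03, 0, 0, 0, 0, 0, -0.03, 0, 0, 0, 0, 0, -0.03, 0, 0, 0, 0, 0, -0.03, 0, 0, 0, 0, 0, -0.03, 0, 0, 0, 0, 0, -0.03, 0, 0, 0, 0, 0, -0.03, 0, 0, 0, 0, 0, -0.03, 0, 0, 0, 0, 0, -0.03, 0, 0, 0, 0, 0, -0.03, 0, 0, 0, 0, 0, -0.02, 0, 0, 0, 0, 0, 0, 0, 0, 0, 0, 0],
  "newtons": 30
}}

```text
time_s: 6.27
ee_pos: [455.2, -126.4, 42.2]
ee_rot: [-179.9, -0.1, 90.1]
force: [-0.9, 2.6, -0.8]
gripper_width: 10.0
```

Emit:
{"op": "arm_command", "data": {
  "series": [-0.01, 0, 0, 0, 0, 0, -0.01, 0, 0, 0, 0, 0, -0.01, 0, 0, 0, 0, 0, 0, 0, 0, 0, 0, 0]
}}

```text
time_s: 6.6
ee_pos: [445.2, -126.4, 42.2]
ee_rot: [-180.0, -0.1, 90.1]
force: [-0.2, 5.4, 2.0]
gripper_width: 10.2
```

Emit:
{"op": "arm_command", "data": {
  "series": [-0.01, 0, 0, 0, 0, 0, -0.01, 0, 0, 0, 0, 0, 0, 0, 0, 0, 0, 0]
}}

```text
time_s: 6.85
ee_pos: [437.3, -126.3, 42.2]
ee_rot: [-180.0, -0.1, 90.1]
force: [-1.6, 4.7, 1.5]
gripper_width: 10.6
```

Emit:
{"op": "arm_command", "data": {
  "series": [-0.01, 0, 0, 0, 0, 0, -0.005, 0, 0, 0, 0, 0, 0, 0, 0, 0, 0, 0]
}}

```text
time_s: 7.1
ee_pos: [436.1, -126.4, 42.3]
ee_rot: [179.5, -0.1, 90.0]
force: [9.6, 8.4, -8.4]
gripper_width: 10.0
```

The drawer has met its stop at x≈436: the force rose to 10 N and motion ceased. I release and rise.

Emit:
{"op": "arm_command", "data": {
  "series": [0.01, 0, 0, 0, 0, 0, 0, 0, 0, 0, 0, 0, 0, 0, 0, 0, 0, 0, 0, 0, 0, 0, 0, 0, 0, 0, 0.05, 0, 0, 0, 0, 0, 0.06, 0, 0, 0, 0, 0, 0.08, 0, 0, 0, 0, 0, 0.08, 0, 0, 0, 0, 0, 0.08, 0, 0, 0, 0, 0, 0.04, 0, 0, 0, 0, 0, 0, 0, 0, 0],
  "hand": 0.33
}}

```text
time_s: 8.02
ee_pos: [437.8, -128.1, 202.3]
ee_rot: [179.5, 0.2, 90.1]
force: [0.2, 0.2, 0.4]
gripper_width: 30.5
```

Run:
```python
from h import *
st()
W=cam("wrist");B=cam("side");A=cam("scene")
save("h1",A["img"],(95,130,295,290),3.8);save("h2",B["img"],(200,130,440,290),3.2);save("h3",W["img"],None,1.2)
```

```text
8.02 [ 437.8 -128.1  202.3] [179.5   0.2  90.1] F [0.2 0.2 0.4] w 30.5
```

View pics/h1.png

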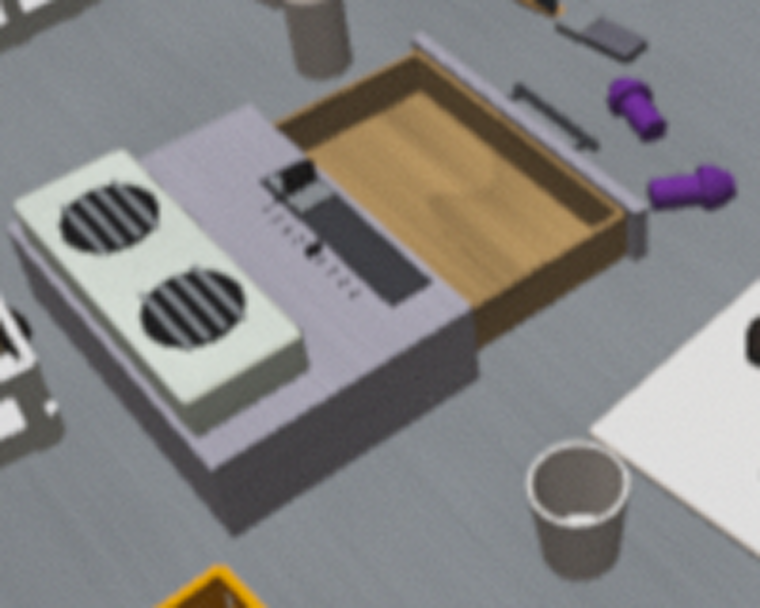

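View pics/h2.png

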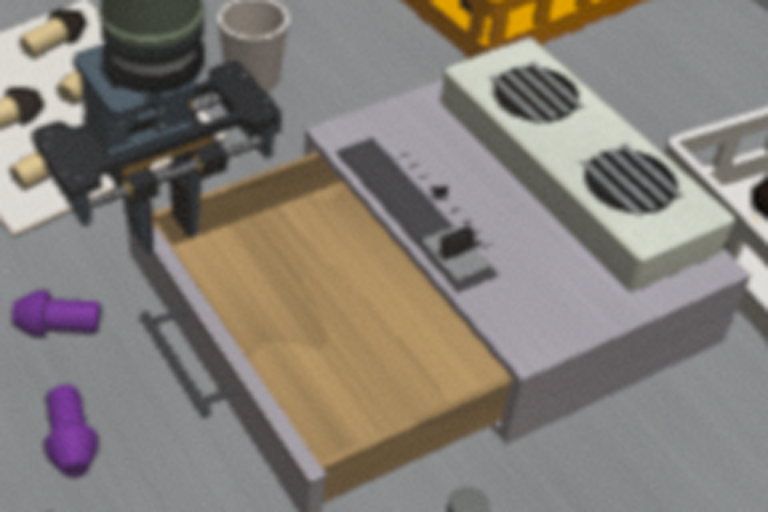

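View pics/h3.png

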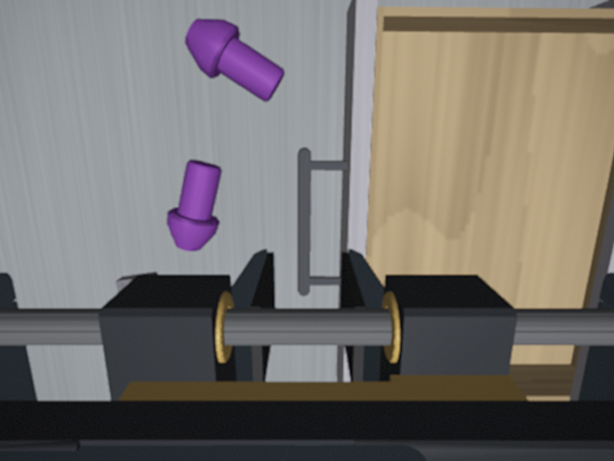

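The drawer is fully open and the tray is empty. The wrist view (pads at row 208, gap 57 px) and the bar grip both put the fingertips about 18 mm behind the reported TCP, not 11 mm ahead. I will confirm by touching the board. I go over the board to look.

Emit:
{"op": "arm_command", "data": {
  "series": [0.036, 0.075, 0.009, 0, 0, 0.143, 0.036, 0.075, 0.009, 0, 0, 0.143, 0.036, 0.075, 0.009, 0, 0, 0.143, 0.036, 0.075, 0.009, 0, 0, 0.143, 0.036, 0.075, 0.009, 0, 0, 0.143, 0.036, 0.075, 0.009, 0, 0, 0.143, 0.036, 0.075, 0.009, 0, 0, 0.143, 0.036, 0.075, 0.009, 0, 0, 0.143, 0.036, 0.075, 0.009, 0, 0, 0.143, 0.036, 0.075, 0.009, 0, 0, 0.143, 0.036, 0.075, 0.009, 0, 0, 0.143, 0.036, 0.075, 0.009, 0, 0, 0.143, 0.036, 0.075, 0.009, 0, 0, 0.143, 0.036, 0.075, 0.009, 0, 0, 0.143, 0, 0, 0, 0, 0, 0, 0, 0, 0, 0, 0, 0]
}}

```text
time_s: 9.5
ee_pos: [636.9, 293.9, 245.1]
ee_rot: [-179.9, -0.3, -179.7]
force: [-0.1, -0.7, -1.2]
gripper_width: 30.0
```

```bash
cat > m.py <<'E'
from h import *
def mush(C,nm,zc=28,zs=24,minA=100,roi=None):
    h=cv2.cvtColor(C["img"],cv2.COLOR_RGB2HSV); out=[]
    m=((h[...,1]>70)&(h[...,0]>12)&(h[...,0]<35)&(h[...,2]>100)).astype(np.uint8)
    d=((h[...,2]<75)).astype(np.uint8)
    for k,z,n in((m,zs,"stem"),(d,zc,"cap")):
        N,_,S,ce=cv2.connectedComponentsWithStats(k)
        for i in range(1,N):
            if minA<S[i,4]<4000:
                X=onz(C,ce[i],z)
                if 330<X[0]<670 and 110<X[1]<480: print(nm,n,S[i,4],ce[i].round(0),X.round(1))
E
python3 - <<'E'
from m import *
st()
W=cam("wrist");save("i1",W["img"],None,1.5)
mush(W,"w")
E
```

```text
9.5 [636.9 293.9 245.1] [-179.9   -0.3 -179.7] F [-0.1 -0.7 -1.2] w 30.0
w cap 1326 [169.  17.] [472.4 196.1  28. ]
w cap 933 [253.  12.] [467.2 289.4  28. ]
w cap 902 [274. 106.] [567.2 313.8  28. ]
w cap 925 [348. 105.] [565.5 401.1  28. ]
```

View pics/i1.png

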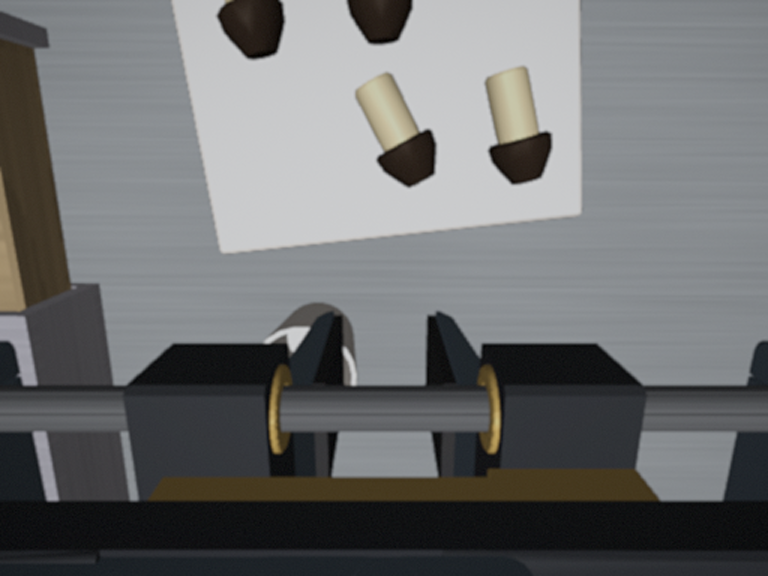

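Run:
```python
from m import *
W=cam("wrist")
for n,a,b in (("M3",(375,85),(412,185)),("M4",(508,76),(520,182))):
    P=onz(W,np.array(a)/1.5,29);Q=onz(W,np.array(b)/1.5,20)
    v=Q-P;th=np.degrees(np.arctan2(v[1],v[0]));u=v/np.linalg.norm(v[:2])
    print(n,P.round(0),Q.round(0),"len",np.linalg.norm(v[:2]).round(1),"ang",th.round(1),"grasp",(Q-u*59).round(1))
a=onz(W,np.array((220,253))/1.5,12);b=onz(W,np.array((581,215))/1.5,12);print(a,b)
```

```text
M3 [513. 285.  29.] [588. 315.  20.] len 80.3 ang 21.8 grasp [532.9 292.7  26.6]
M4 [506. 385.  29.] [585. 402.  20.] len 80.4 ang 12.3 grasp [527.3 389.4  26.6]
[646.06142786 151.29112812  12.        ] [612.26116375 457.22967014  12.        ]
```

Emit:
{"op": "arm_command", "data": {
  "series": [-0.0425, 0, -0.05, 0, 0, 0.081, -0.0425, 0, -0.05, 0, 0, 0.081, -0.0425, 0, -0.05, 0, 0, 0.081, -0.0425, 0, -0.05, 0, 0, 0.081, -0.0425, 0, -0.05, 0, 0, 0.081, -0.0425, 0, -0.05, 0, 0, 0.081, 0, 0, -0.04, 0, 0, 0, 0, 0, -0.04, 0, 0, 0, 0, 0, -0.04, 0, 0, 0, 0, 0, -0.04, 0, 0, 0, 0, 0, -0.04, 0, 0, 0, 0, 0, 0, 0, 0, 0, 0, 0, 0, 0, 0, 0],
  "hand": 0.7
}}

```text
time_s: 10.68
ee_pos: [534.4, 291.4, 48.2]
ee_rot: [-180.0, -0.1, -158.0]
force: [0.1, 0.7, 0.1]
gripper_width: 64.2
```

Run:
```python
from m import *
st()
W=cam("wrist");save("j1",W["img"],None,1.5)
B=cam("side");save("j2",B["img"],(190,100,270,190),6)
print(proj(B,(535,293,30)),proj(B,(535,293,60)))
```

```text
10.68 [534.4 291.4  48.2] [-1.80e+02 -1.00e-01 -1.58e+02] F [0.1 0.7 0.1] w 64.2
[225.10503825 155.25993469] [224.4939547  148.82187911]
```

View pics/j1.png

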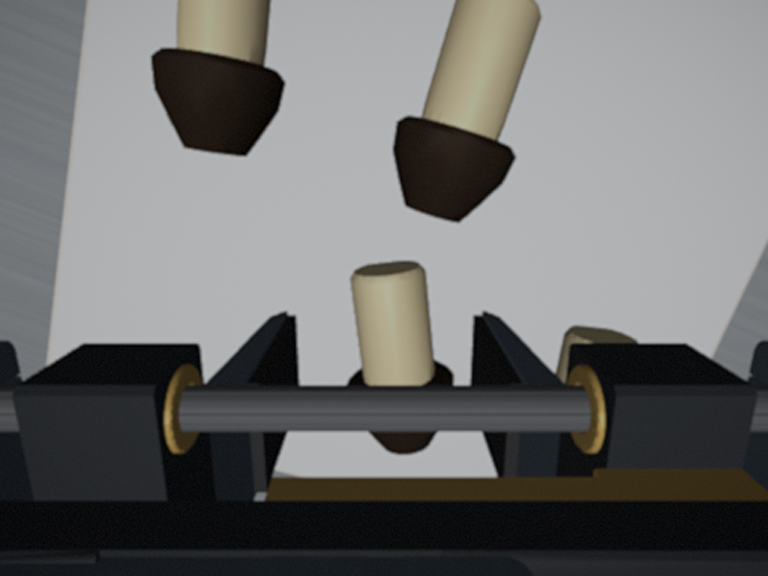

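View pics/j2.png

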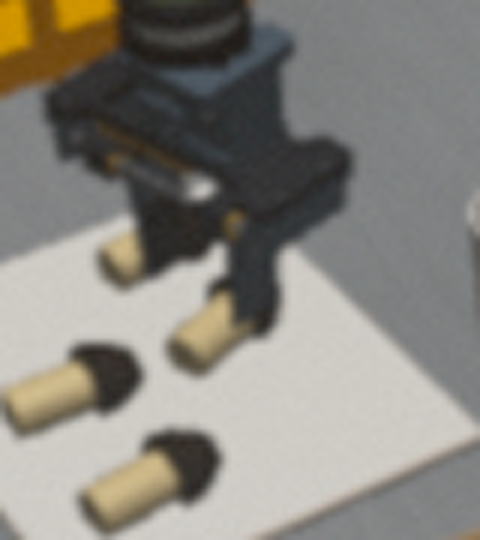

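Emit:
{"op": "arm_command", "data": {
  "series": [0, 0, -0.025, 0, 0, 0, 0, 0, -0.025, 0, 0, 0, 0, 0, 0, 0, 0, 0, 0, 0, 0, 0, 0, 0]
}}

```text
time_s: 11.12
ee_pos: [534.6, 292.6, 27.7]
ee_rot: [-180.0, -0.1, -157.9]
force: [-0.4, 0.2, 0.8]
gripper_width: 63.8
```

Run:
```python
from m import *
st()
B=cam("side");save("j3",B["img"],(190,100,270,190),6)
A=cam("scene");save("j4",A["img"],(260,170,350,280),5)
```

```text
11.12 [534.6 292.6  27.7] [-1.800e+02 -1.000e-01 -1.579e+02] F [-0.4  0.2  0.8] w 63.8
```

View pics/j3.png

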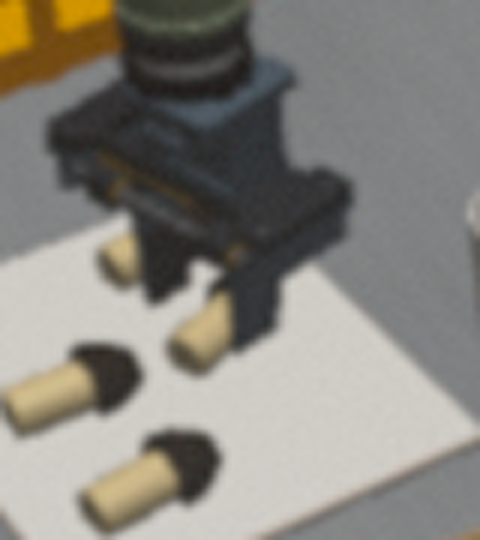

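View pics/j4.png

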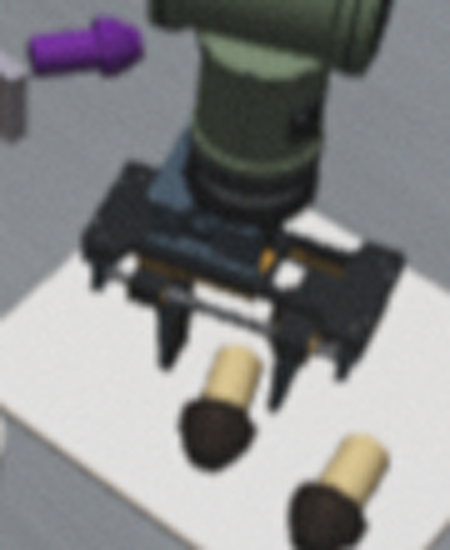

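Run:
```python
from m import *
A=cam("scene");B=cam("side")
print(tri(A,(293,244),B,(231.7,157.5)),tri(A,(314.4,251.6),B,(216.7,149.7)))
```

```text
(array([553.57415996, 265.16338783,  31.28309595]), np.float64(8.647194223157557)) (array([523.76342168, 331.24833446,  31.40532052]), np.float64(10.901831964494738))
```

Triangulated, the tips are at z≈31 with the TCP at 28, so there is room below. I step down while watching the force.

Emit:
{"op": "arm_command", "data": {
  "series": [0, 0, -0.0125, 0, 0, 0, 0, 0, -0.0125, 0, 0, 0, 0, 0, 0, 0, 0, 0]
}}

```text
time_s: 11.57
ee_pos: [534.5, 292.6, 17.4]
ee_rot: [-180.0, -0.1, -157.9]
force: [-0.5, 1.2, -0.2]
gripper_width: 63.9
```

Emit:
{"op": "arm_command", "data": {
  "series": [0, 0, -0.01, 0, 0, 0, 0, 0, 0, 0, 0, 0]
}}

```text
time_s: 11.73
ee_pos: [534.9, 292.7, 13.8]
ee_rot: [-180.0, -0.1, -157.9]
force: [-0.2, -0.3, 0.3]
gripper_width: 64.0
```

Emit:
{"op": "arm_command", "data": {
  "series": [0, 0, -0.008, 0, 0, 0, 0, 0, 0, 0, 0, 0]
}}

```text
time_s: 11.9
ee_pos: [535.0, 292.8, 10.8]
ee_rot: [180.0, -0.0, -157.9]
force: [0.5, -0.3, -0.8]
gripper_width: 63.6
```

Emit:
{"op": "arm_command", "data": {
  "series": [0, 0, -0.008, 0, 0, 0, 0, 0, 0, 0, 0, 0]
}}

```text
time_s: 12.07
ee_pos: [535.0, 292.9, 7.7]
ee_rot: [180.0, -0.0, -157.9]
force: [0.2, 0.3, -0.0]
gripper_width: 64.0
```

Emit:
{"op": "arm_command", "data": {
  "series": [0, 0, -0.008, 0, 0, 0, 0, 0, 0, 0, 0, 0]
}}

```text
time_s: 12.23
ee_pos: [535.0, 292.8, 4.5]
ee_rot: [180.0, -0.0, -157.9]
force: [0.1, -0.3, -0.0]
gripper_width: 63.6
```

Emit:
{"op": "arm_command", "data": {
  "series": [0, 0, -0.006, 0, 0, 0, 0, 0, 0, 0, 0, 0]
}}

```text
time_s: 12.4
ee_pos: [535.1, 292.9, 2.2]
ee_rot: [180.0, -0.0, -157.9]
force: [-0.4, -0.3, 0.4]
gripper_width: 63.9
```

Emit:
{"op": "arm_command", "data": {
  "series": [0, 0, -0.006, 0, 0, 0, 0, 0, 0, 0, 0, 0]
}}

```text
time_s: 12.57
ee_pos: [535.1, 292.9, -0.2]
ee_rot: [180.0, -0.0, -157.9]
force: [0.3, -0.4, -0.2]
gripper_width: 63.9
```

Emit:
{"op": "arm_command", "data": {
  "series": [0, 0, -0.005, 0, 0, 0, 0, 0, 0, 0, 0, 0]
}}

```text
time_s: 12.73
ee_pos: [535.2, 293.0, -0.3]
ee_rot: [180.0, 0.0, -157.9]
force: [-2.8, -1.8, 9.5]
gripper_width: 64.3
```

Emit:
{"op": "arm_command", "data": {
  "series": [0, 0, -0.004, 0, 0, 0, 0, 0, 0, 0, 0, 0]
}}

```text
time_s: 12.9
ee_pos: [535.2, 292.9, -0.4]
ee_rot: [180.0, 0.0, -157.9]
force: [-5.4, -2.2, 18.9]
gripper_width: 63.8
```

Contact occurs at TCP z≈-0.3, on the board top at z=12, so the tips are about 12 mm behind the TCP. I raise slightly and grip.

Emit:
{"op": "arm_command", "data": {
  "series": [0, 0, 0.014, 0, 0, 0, 0, 0, 0, 0, 0, 0, 0, 0, 0, 0, 0, 0, 0, 0, 0, 0, 0, 0, 0, 0, 0, 0, 0, 0, 0, 0, 0, 0, 0, 0, 0, 0, 0, 0, 0, 0],
  "hand": 0,
  "newtons": 25
}}

```text
time_s: 13.48
ee_pos: [535.2, 293.0, 1.8]
ee_rot: [180.0, -0.0, -157.9]
force: [-0.1, -0.1, -0.3]
gripper_width: 32.9
```

Emit:
{"op": "arm_command", "data": {
  "series": [0, 0, 0.04, 0, 0, 0, 0, 0, 0.05, 0, 0, 0, 0, 0, 0.08, 0, 0, 0, 0, 0, 0.08, 0, 0, 0, 0, 0, 0.08, 0, 0, 0, 0, 0, 0.04, 0, 0, 0, 0, 0, 0, 0, 0, 0]
}}

```text
time_s: 14.07
ee_pos: [537.5, 294.0, 154.5]
ee_rot: [180.0, 0.5, -157.9]
force: [-0.1, -0.1, -1.1]
gripper_width: 32.7
```

Run:
```python
from m import *
st()
W=cam("wrist");save("k1",W["img"],None,1.2)
```

```text
14.07 [537.5 294.  154.5] [ 180.     0.5 -157.9] F [-0.1 -0.1 -1.1] w 32.7
```

View pics/k1.png

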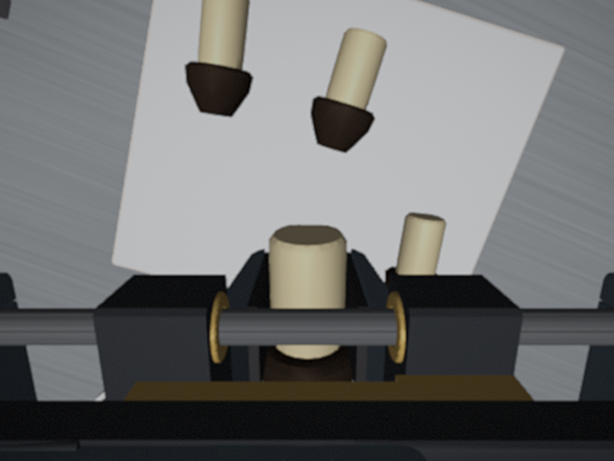

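Run:
```python
from m import *
A=cam("scene");B=cam("side");W=cam("wrist")
s=lambda x,y:(95+x/3.8,130+y/3.8);d=lambda x,y:(200+x/3.2,130+y/3.2)
print("floor front corner", onz(A,s(425,93),22), onz(A,s(580,225),22))
print("side wall/floor", onz(B,d(190,235),22), onz(B,d(500,378),22),onz(B,d(325,468),22),onz(B,d(345,183),22))
print("rim front -y", onz(A,s(418,55),73),"front +y",onz(A,s(622,213),73), onz(B,d(325,462),73))
for n,a,b in (("M1",(225,-6),(217,115)),("M2",(366,33),(337,151))):
    P=onz(W,np.array(a)/1.2,29);Q=onz(W,np.array(b)/1.2,20)
    v=Q-P;th=np.degrees(np.arctan2(v[1],v[0]));u=v/np.linalg.norm(v[:2])
    print(n,P.round(0),Q.round(0),"len",np.linalg.norm(v[:2]).round(1),"ang",th.round(1),"grasp",(Q-u*59).round(1))
```

```text
floor front corner [ 489.81122352 -289.94250874   22.        ] [497.40744467 -29.05426984  22.        ]
side wall/floor [537.55966607  23.85889946  22.        ] [ 705.11567117 -270.65524552   22.        ] [ 513.14902486 -279.18441616   22.        ] [716.74852148  14.553381    22.        ]
rim front -y [ 491.52500613 -291.56555381   73.        ] front +y [490.94013465  24.92372618  73.        ] [ 495.81627445 -302.22255521   73.        ]
M1 [409. 181.  29.] [487. 200.  20.] len 80.5 ang 13.5 grasp [429.6 185.9  26.6]
M2 [395. 280.  29.] [477. 295.  20.] len 83.9 ang 9.6 grasp [419.3 284.6  26.3]
```

M3 is held (32.7 mm, the stem's width). The tray's inner front wall is at x≈490, so the tray centre is about (602,-136). I lay the mushrooms in a row along y.

Emit:
{"op": "arm_command", "data": {
  "series": [0.006, -0.079, 0, 0, 0, -0.049, 0.006, -0.079, 0, 0, 0, -0.049, 0.006, -0.079, 0, 0, 0, -0.049, 0.006, -0.079, 0, 0, 0, -0.049, 0.006, -0.079, 0, 0, 0, -0.049, 0.006, -0.079, 0, 0, 0, -0.049, 0.006, -0.079, 0, 0, 0, -0.049, 0.006, -0.079, 0, 0, 0, -0.049, 0.006, -0.079, 0, 0, 0, -0.049, 0.006, -0.079, 0, 0, 0, -0.049, 0, 0, -0.04, 0, 0, 0, 0, 0, -0.06, 0, 0, 0, 0, 0, -0.06, 0, 0, 0, 0, 0, -0.06, 0, 0, 0, 0, 0, -0.06, 0, 0, 0, 0, 0, 0, 0, 0, 0, 0, 0, 0, 0, 0, 0]
}}

```text
time_s: 15.68
ee_pos: [557.4, -22.9, 36.0]
ee_rot: [180.0, -0.3, -180.0]
force: [0.8, 0.5, -0.4]
gripper_width: 32.1
```

Run:
```python
from m import *
st()
A=cam("scene");B=cam("side")
a=cv2.resize(A["img"][130:240,150:280],None,fx=4,fy=4);b=cv2.resize(B["img"][120:290,240:380],None,fx=440/170,fy=440/170)
save("l1",np.hstack([a,b[:440]]),None,.9)
```

```text
15.68 [557.4 -22.9  36. ] [ 180.    -0.3 -180. ] F [ 0.8  0.5 -0.4] w 32.1
```

View pics/l1.png

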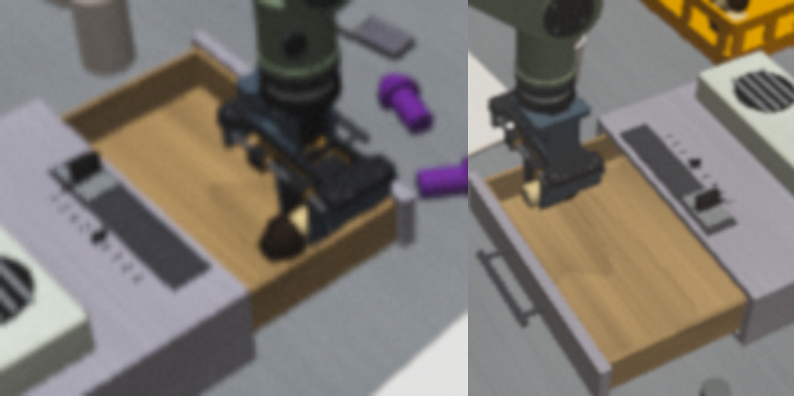

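Emit:
{"op": "arm_command", "data": {
  "series": [0, 0, -0.025, 0, 0, 0, 0, 0, -0.02, 0, 0, 0, 0, 0, 0, 0, 0, 0]
}}

```text
time_s: 16.03
ee_pos: [558.3, -22.9, 19.0]
ee_rot: [180.0, -0.1, -180.0]
force: [-0.6, -0.8, -0.7]
gripper_width: 32.2
```

Emit:
{"op": "arm_command", "data": {
  "series": [0, 0, -0.006, 0, 0, 0, 0, 0, -0.006, 0, 0, 0, 0, 0, 0, 0, 0, 0]
}}

```text
time_s: 16.28
ee_pos: [559.3, -23.0, 15.2]
ee_rot: [180.0, 0.0, -180.0]
force: [0.1, 1.0, -0.3]
gripper_width: 32.3
```

Emit:
{"op": "arm_command", "data": {
  "series": [0, 0, -0.005, 0, 0, 0, 0, 0, -0.005, 0, 0, 0, 0, 0, 0, 0, 0, 0]
}}

```text
time_s: 16.53
ee_pos: [560.5, -23.0, 12.4]
ee_rot: [180.0, 0.2, -180.0]
force: [0.5, 0.2, 4.6]
gripper_width: 32.2
```

Emit:
{"op": "arm_command", "data": {
  "series": [0, 0, 0, 0, 0, 0, 0, 0, 0, 0, 0, 0, 0, 0, 0, 0, 0, 0, 0, 0, 0, 0, 0, 0],
  "hand": 0.5
}}

```text
time_s: 16.87
ee_pos: [559.1, -23.0, 11.2]
ee_rot: [180.0, -0.0, -180.0]
force: [-0.9, 0.6, -0.9]
gripper_width: 45.7
```

Emit:
{"op": "arm_command", "data": {
  "series": [0, 0, 0.03, 0, 0, 0, 0, 0, 0.06, 0, 0, 0, 0, 0, 0.09, 0, 0, 0, 0, 0, 0.09, 0, 0, 0, 0, 0, 0.09, 0, 0, 0, 0, 0, 0, 0, 0, 0]
}}

```text
time_s: 17.37
ee_pos: [563.7, -23.3, 162.8]
ee_rot: [-180.0, 0.8, -180.0]
force: [1.0, 0.2, 0.8]
gripper_width: 45.6
```

Run:
```python
from m import *
st()
A=cam("scene");B=cam("side")
a=cv2.resize(A["img"][130:240,150:280],None,fx=4,fy=4);b=cv2.resize(B["img"][120:290,240:380],None,fx=440/170,fy=440/170)
save("l2",np.hstack([a,b[:440]]),None,.9)
save("l3",A["img"],(240,180,390,300),4)
```

```text
17.37 [563.7 -23.3 162.8] [-180.     0.8 -180. ] F [1.  0.2 0.8] w 45.6
```

View pics/l2.png

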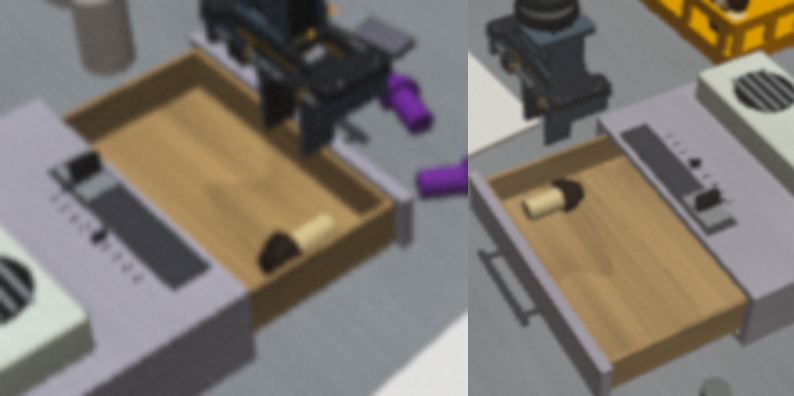

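View pics/l3.png

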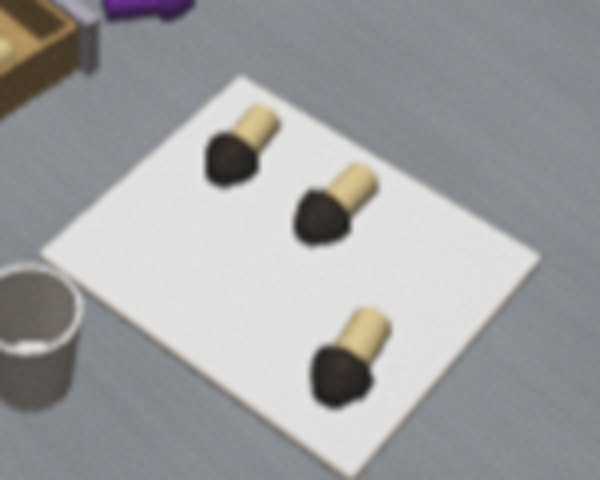

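M3 lies flat in the tray and the other three are unmoved on the board. M4 is next.

Emit:
{"op": "arm_command", "data": {
  "series": [-0.0073, 0.086, 0, 0, 0, 0.0228, -0.0073, 0.086, 0, 0, 0, 0.0228, -0.0073, 0.086, 0, 0, 0, 0.0228, -0.0073, 0.086, 0, 0, 0, 0.0228, -0.0073, 0.086, 0, 0, 0, 0.0228, -0.0073, 0.086, 0, 0, 0, 0.0228, -0.0073, 0.086, 0, 0, 0, 0.0228, -0.0073, 0.086, 0, 0, 0, 0.0228, -0.0073, 0.086, 0, 0, 0, 0.0228, -0.0073, 0.086, 0, 0, 0, 0.0228, -0.0073, 0.086, 0, 0, 0, 0.0228, -0.0073, 0.086, 0, 0, 0, 0.0228, 0, 0, -0.085, 0, 0, 0, 0, 0, -0.085, 0, 0, 0, 0, 0, -0.085, 0, 0, 0, 0, 0, 0, 0, 0, 0, 0, 0, 0, 0, 0, 0],
  "hand": 0.7
}}

```text
time_s: 18.88
ee_pos: [522.3, 388.4, 50.3]
ee_rot: [-179.8, -0.4, -167.7]
force: [1.0, 0.4, 1.1]
gripper_width: 64.0
```

Run:
```python
from m import *
st()
W=cam("wrist");save("n1",W["img"],None,1.2)
```

```text
18.88 [522.3 388.4  50.3] [-179.8   -0.4 -167.7] F [1.  0.4 1.1] w 64.0
```

View pics/n1.png

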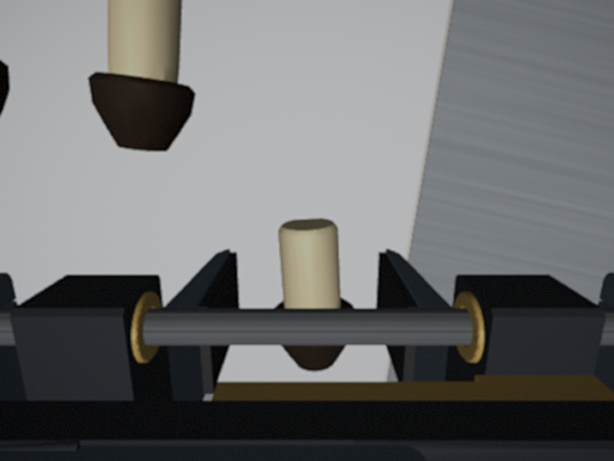

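Emit:
{"op": "arm_command", "data": {
  "series": [0.008, 0, -0.05, 0, 0, 0, 0, 0, -0.05, 0, 0, 0, 0, 0, -0.015, 0, 0, 0, 0, 0, 0, 0, 0, 0, 0, 0, 0, 0, 0, 0]
}}

```text
time_s: 19.35
ee_pos: [528.4, 390.3, 9.1]
ee_rot: [179.9, 0.1, -167.7]
force: [-0.4, 1.3, 0.2]
gripper_width: 63.8
```

Emit:
{"op": "arm_command", "data": {
  "series": [0, 0, 0, 0, 0, 0, 0, 0, 0, 0, 0, 0, 0, 0, 0, 0, 0, 0, 0, 0, 0, 0, 0, 0, 0, 0, 0, 0, 0, 0, 0, 0, 0, 0, 0, 0],
  "hand": 0
}}

```text
time_s: 19.85
ee_pos: [527.6, 390.0, 7.9]
ee_rot: [180.0, 0.0, -167.7]
force: [0.6, 0.3, 1.7]
gripper_width: 32.8
```

Emit:
{"op": "arm_command", "data": {
  "series": [0, 0, 0.04, 0, 0, 0, 0, 0, 0.06, 0, 0, 0, 0, 0, 0.09, 0, 0, 0, 0, 0, 0.09, 0, 0, 0, 0, 0, 0.09, 0, 0, 0, 0, 0, 0, 0, 0, 0]
}}

```text
time_s: 20.35
ee_pos: [531.0, 392.3, 163.8]
ee_rot: [179.7, 0.8, -167.7]
force: [1.3, 0.1, -0.1]
gripper_width: 32.9
```

Emit:
{"op": "arm_command", "data": {
  "series": [0.006, -0.094, 0, 0, 0, -0.021, 0.006, -0.094, 0, 0, 0, -0.021, 0.006, -0.094, 0, 0, 0, -0.021, 0.006, -0.094, 0, 0, 0, -0.021, 0.006, -0.094, 0, 0, 0, -0.021, 0.006, -0.094, 0, 0, 0, -0.021, 0.006, -0.094, 0, 0, 0, -0.021, 0.006, -0.094, 0, 0, 0, -0.021, 0.006, -0.094, 0, 0, 0, -0.021, 0.006, -0.094, 0, 0, 0, -0.021, 0.006, -0.094, 0, 0, 0, -0.021, 0.006, -0.094, 0, 0, 0, -0.021, 0.006, -0.094, 0, 0, 0, -0.021, 0, 0, 0, 0, 0, 0, 0, 0, 0, 0, 0, 0]
}}

```text
time_s: 21.6
ee_pos: [558.4, -100.7, 154.9]
ee_rot: [180.0, -0.0, 179.8]
force: [-0.4, 0.3, -1.4]
gripper_width: 32.3
```

Run:
```python
from m import *
st()
W=cam("wrist");save("o1",W["img"],None,1.2)
```

```text
21.6 [ 558.4 -100.7  154.9] [180.   -0.  179.8] F [-0.4  0.3 -1.4] w 32.3
```

View pics/o1.png

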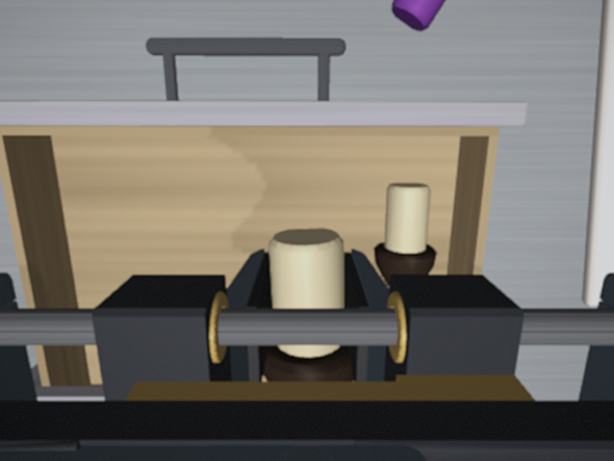

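Emit:
{"op": "arm_command", "data": {
  "series": [0, 0, -0.06, 0, 0, 0, 0, 0, -0.06, 0, 0, 0, 0, 0, -0.06, 0, 0, 0, 0, 0, -0.06, 0, 0, 0, 0, 0, -0.06, 0, 0, 0, 0, 0, -0.025, 0, 0, 0, 0, 0, 0, 0, 0, 0, 0, 0, 0, 0, 0, 0]
}}

```text
time_s: 22.32
ee_pos: [558.9, -98.1, 25.6]
ee_rot: [180.0, -0.0, -179.9]
force: [0.5, -0.3, -0.5]
gripper_width: 32.4
```

Emit:
{"op": "arm_command", "data": {
  "series": [0, 0, -0.006, 0, 0, 0, 0, 0, -0.006, 0, 0, 0, 0, 0, 0, 0, 0, 0]
}}

```text
time_s: 22.57
ee_pos: [559.1, -99.0, 21.3]
ee_rot: [-180.0, 0.1, -180.0]
force: [0.4, 0.0, -0.5]
gripper_width: 32.4
```

Emit:
{"op": "arm_command", "data": {
  "series": [0, 0, -0.005, 0, 0, 0, 0, 0, -0.005, 0, 0, 0, 0, 0, 0, 0, 0, 0]
}}

```text
time_s: 22.82
ee_pos: [559.8, -99.2, 17.8]
ee_rot: [-180.0, 0.2, -180.0]
force: [1.1, 0.3, 5.0]
gripper_width: 32.1
```

Emit:
{"op": "arm_command", "data": {
  "series": [0, 0, 0, 0, 0, 0, 0, 0, 0, 0, 0, 0, 0, 0, 0, 0, 0, 0, 0, 0, 0, 0, 0, 0],
  "hand": 0.5
}}

```text
time_s: 23.15
ee_pos: [558.5, -99.0, 16.4]
ee_rot: [180.0, -0.0, -180.0]
force: [-0.7, -0.2, -0.2]
gripper_width: 45.5
```

Emit:
{"op": "arm_command", "data": {
  "series": [0, 0, 0.03, 0, 0, 0, 0, 0, 0.06, 0, 0, 0, 0, 0, 0.09, 0, 0, 0, 0, 0, 0.09, 0, 0, 0, 0, 0, 0.09, 0, 0, 0, 0, 0, 0, 0, 0, 0]
}}

```text
time_s: 23.65
ee_pos: [563.0, -99.9, 168.1]
ee_rot: [-179.8, 0.8, -180.0]
force: [1.1, -0.1, 0.6]
gripper_width: 45.2
```

Run:
```python
from m import *
st()
A=cam("scene");B=cam("side")
a=cv2.resize(A["img"][130:240,150:280],None,fx=4,fy=4);b=cv2.resize(B["img"][120:290,240:380],None,fx=440/170,fy=440/170)
save("p2",np.hstack([a,b[:440]]),None,.9)
save("p3",A["img"],(240,180,390,300),3)
```

```text
23.65 [563.  -99.9 168.1] [-179.8    0.8 -180. ] F [ 1.1 -0.1  0.6] w 45.2
```

View pics/p2.png

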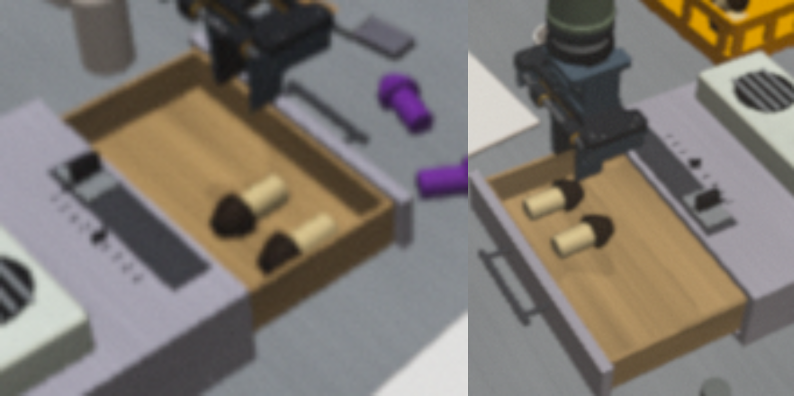

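View pics/p3.png

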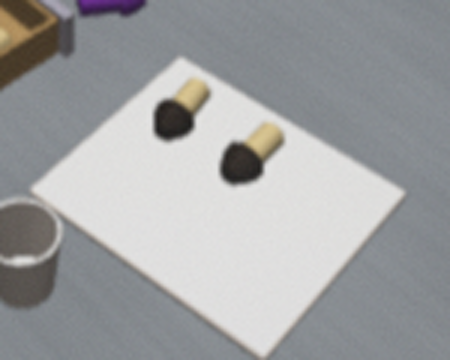

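Emit:
{"op": "arm_command", "data": {
  "series": [-0.0288, 0.08, 0, 0, 0, 0.0178, -0.0288, 0.08, 0, 0, 0, 0.0178, -0.0288, 0.08, 0, 0, 0, 0.0178, -0.0288, 0.08, 0, 0, 0, 0.0178, -0.0288, 0.08, 0, 0, 0, 0.0178, -0.0288, 0.08, 0, 0, 0, 0.0178, -0.0288, 0.08, 0, 0, 0, 0.0178, -0.0288, 0.08, 0, 0, 0, 0.0178, -0.0288, 0.08, 0, 0, 0, 0.0178, -0.0288, 0.08, 0, 0, 0, 0.0178, -0.0288, 0.08, 0, 0, 0, 0.0178, -0.0288, 0.08, 0, 0, 0, 0.0178, 0, 0, -0.09, 0, 0, 0, 0, 0, -0.09, 0, 0, 0, 0, 0, -0.09, 0, 0, 0, 0, 0, 0, 0, 0, 0, 0, 0, 0, 0, 0, 0],
  "hand": 0.7
}}

```text
time_s: 25.17
ee_pos: [418.4, 283.7, 50.3]
ee_rot: [-179.8, -0.4, -170.3]
force: [-0.5, 1.0, 0.2]
gripper_width: 63.9
```

Run:
```python
from m import *
st()
W=cam("wrist");save("q1",W["img"],None,1.2)
```

```text
25.17 [418.4 283.7  50.3] [-179.8   -0.4 -170.3] F [-0.5  1.   0.2] w 63.9
```

View pics/q1.png

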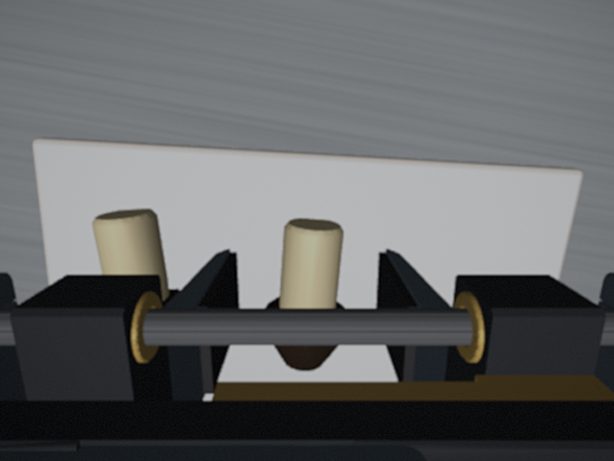

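Emit:
{"op": "arm_command", "data": {
  "series": [0, 0, -0.05, 0, 0, 0, 0, 0, -0.05, 0, 0, 0, 0, 0, -0.025, 0, 0, 0, 0, 0, 0, 0, 0, 0, 0, 0, 0, 0, 0, 0]
}}

```text
time_s: 25.63
ee_pos: [421.2, 285.3, 3.7]
ee_rot: [180.0, 0.1, -170.4]
force: [0.1, 0.4, -0.3]
gripper_width: 63.8
```

Emit:
{"op": "arm_command", "data": {
  "series": [0, 0, 0, 0, 0, 0, 0, 0, 0, 0, 0, 0, 0, 0, 0, 0, 0, 0, 0, 0, 0, 0, 0, 0, 0, 0, 0, 0, 0, 0, 0, 0, 0, 0, 0, 0],
  "hand": 0
}}

```text
time_s: 26.13
ee_pos: [420.6, 285.1, 3.0]
ee_rot: [180.0, 0.0, -170.3]
force: [-1.2, -0.6, 3.0]
gripper_width: 32.6
```

Emit:
{"op": "arm_command", "data": {
  "series": [0, 0, 0.04, 0, 0, 0, 0, 0, 0.06, 0, 0, 0, 0, 0, 0.09, 0, 0, 0, 0, 0, 0.09, 0, 0, 0, 0, 0, 0.09, 0, 0, 0, 0, 0, 0, 0, 0, 0]
}}

```text
time_s: 26.63
ee_pos: [424.1, 287.4, 157.5]
ee_rot: [179.7, 0.7, -170.3]
force: [1.2, 0.3, -0.2]
gripper_width: 32.7
```

Emit:
{"op": "arm_command", "data": {
  "series": [0.0268, -0.0885, 0, 0, 0, -0.0164, 0.0268, -0.0885, 0, 0, 0, -0.0164, 0.0268, -0.0885, 0, 0, 0, -0.0164, 0.0268, -0.0885, 0, 0, 0, -0.0164, 0.0268, -0.0885, 0, 0, 0, -0.0164, 0.0268, -0.0885, 0, 0, 0, -0.0164, 0.0268, -0.0885, 0, 0, 0, -0.0164, 0.0268, -0.0885, 0, 0, 0, -0.0164, 0.0268, -0.0885, 0, 0, 0, -0.0164, 0.0268, -0.0885, 0, 0, 0, -0.0164, 0.0268, -0.0885, 0, 0, 0, -0.0164, 0.0268, -0.0885, 0, 0, 0, -0.0164, 0.0268, -0.0885, 0, 0, 0, -0.0164, 0, 0, 0, 0, 0, 0, 0, 0, 0, 0, 0, 0]
}}

```text
time_s: 27.88
ee_pos: [559.5, -176.7, 149.3]
ee_rot: [179.9, -0.1, 179.9]
force: [0.2, 0.4, -0.8]
gripper_width: 32.8
```

Run:
```python
from m import *
st()
W=cam("wrist");save("r1",W["img"],None,1.2)
```

```text
27.88 [ 559.5 -176.7  149.3] [ 1.799e+02 -1.000e-01  1.799e+02] F [ 0.2  0.4 -0.8] w 32.8
```

View pics/r1.png

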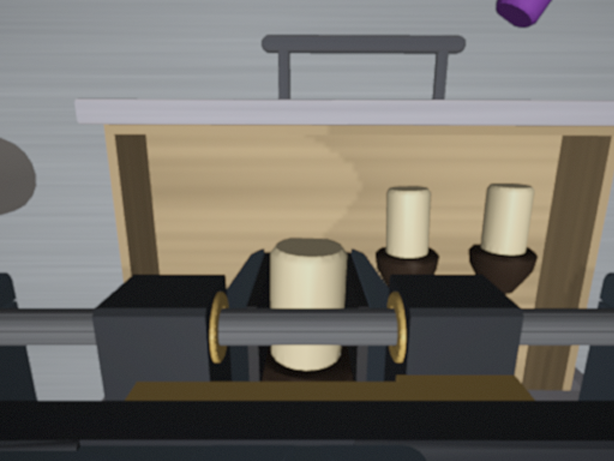

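Emit:
{"op": "arm_command", "data": {
  "series": [0, 0, -0.06, 0, 0, 0, 0, 0, -0.06, 0, 0, 0, 0, 0, -0.06, 0, 0, 0, 0, 0, -0.06, 0, 0, 0, 0, 0, -0.06, 0, 0, 0, 0, 0, -0.02, 0, 0, 0, 0, 0, 0, 0, 0, 0, 0, 0, 0, 0, 0, 0]
}}

```text
time_s: 28.6
ee_pos: [560.0, -174.4, 23.0]
ee_rot: [180.0, 0.0, -179.9]
force: [0.2, -0.2, 0.0]
gripper_width: 32.4
```

Emit:
{"op": "arm_command", "data": {
  "series": [0, 0, -0.006, 0, 0, 0, 0, 0, -0.006, 0, 0, 0, 0, 0, -0.005, 0, 0, 0, 0, 0, 0, 0, 0, 0]
}}

```text
time_s: 28.93
ee_pos: [559.9, -175.3, 16.1]
ee_rot: [-180.0, 0.0, -179.9]
force: [0.5, -0.4, -0.4]
gripper_width: 32.5
```

Emit:
{"op": "arm_command", "data": {
  "series": [0, 0, -0.005, 0, 0, 0, 0, 0, -0.004, 0, 0, 0, 0, 0, 0, 0, 0, 0]
}}

```text
time_s: 29.18
ee_pos: [560.5, -175.4, 13.0]
ee_rot: [-180.0, 0.1, -180.0]
force: [-1.1, 1.2, 4.2]
gripper_width: 32.4
```

Emit:
{"op": "arm_command", "data": {
  "series": [0, 0, 0, 0, 0, 0, 0, 0, 0, 0, 0, 0, 0, 0, 0, 0, 0, 0, 0, 0, 0, 0, 0, 0],
  "hand": 0.5
}}

```text
time_s: 29.52
ee_pos: [559.6, -175.2, 12.0]
ee_rot: [180.0, -0.0, -179.9]
force: [0.2, -0.4, -0.6]
gripper_width: 45.6
```

Emit:
{"op": "arm_command", "data": {
  "series": [0, 0, 0.03, 0, 0, 0, 0, 0, 0.06, 0, 0, 0, 0, 0, 0.09, 0, 0, 0, 0, 0, 0.09, 0, 0, 0, 0, 0, 0.09, 0, 0, 0, 0, 0, 0, 0, 0, 0]
}}

```text
time_s: 30.02
ee_pos: [564.0, -176.7, 163.8]
ee_rot: [-179.7, 0.8, -179.9]
force: [0.3, 0.0, 0.4]
gripper_width: 45.6
```

Run:
```python
from m import *
st()
A=cam("scene");B=cam("side")
a=cv2.resize(A["img"][130:240,150:280],None,fx=4,fy=4);b=cv2.resize(B["img"][120:290,240:380],None,fx=440/170,fy=440/170)
save("s2",np.hstack([a,b[:440]]),None,.9)
mush(A,"A",minA=25);mush(B,"B",minA=25)
```

```text
30.02 [ 564.  -176.7  163.8] [-179.7    0.8 -179.9] F [0.3 0.  0.4] w 45.6
A stem 71 [304. 211.] [426.3 184.8  24. ]
A cap 117 [297. 220.] [472.8 198.8  28. ]
B stem 109 [212. 181.] [441.6 194.3  24. ]
B cap 55 [221. 177.] [477.4 195.5  28. ]
```

View pics/s2.png

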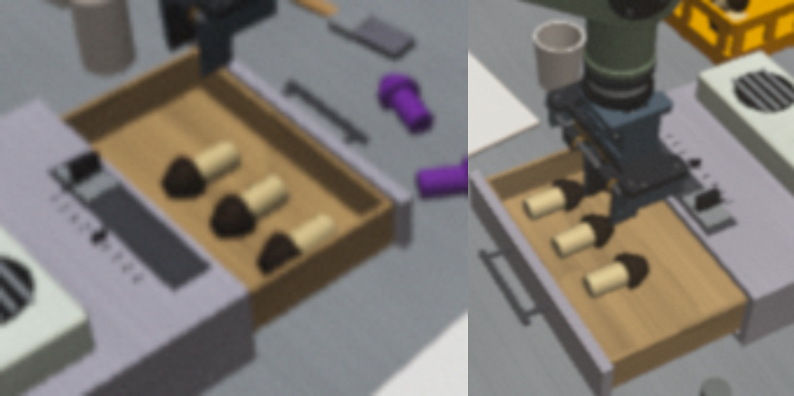

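Emit:
{"op": "arm_command", "data": {
  "series": [-0.027, 0.0752, 0, 0, 0, 0.025, -0.027, 0.0752, 0, 0, 0, 0.025, -0.027, 0.0752, 0, 0, 0, 0.025, -0.027, 0.0752, 0, 0, 0, 0.025, -0.027, 0.0752, 0, 0, 0, 0.025, -0.027, 0.0752, 0, 0, 0, 0.025, -0.027, 0.0752, 0, 0, 0, 0.025, -0.027, 0.0752, 0, 0, 0, 0.025, -0.027, 0.0752, 0, 0, 0, 0.025, -0.027, 0.0752, 0, 0, 0, 0.025, -0.027, 0.0752, 0, 0, 0, 0.025, -0.027, 0.0752, 0, 0, 0, 0.025, 0, 0, -0.09, 0, 0, 0, 0, 0, -0.09, 0, 0, 0, 0, 0, -0.09, 0, 0, 0, 0, 0, 0, 0, 0, 0, 0, 0, 0, 0, 0, 0],
  "hand": 0.7
}}

```text
time_s: 31.53
ee_pos: [427.9, 184.8, 46.1]
ee_rot: [-179.9, -0.4, -166.4]
force: [-0.2, -0.0, 0.3]
gripper_width: 63.4
```

Run:
```python
from m import *
st()
W=cam("wrist");save("t1",W["img"],None,1.2)
```

```text
31.53 [427.9 184.8  46.1] [-179.9   -0.4 -166.4] F [-0.2 -0.   0.3] w 63.4
```

View pics/t1.png

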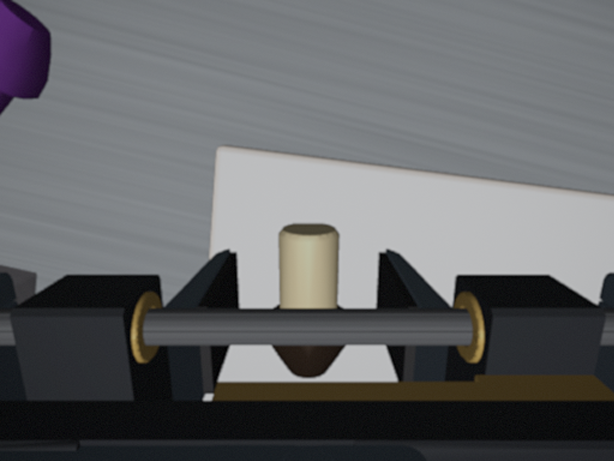

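Centred on M1. I descend, grip and lift.

Emit:
{"op": "arm_command", "data": {
  "series": [0, 0, -0.05, 0, 0, 0, 0, 0, -0.045, 0, 0, 0, 0, 0, -0.02, 0, 0, 0, 0, 0, 0, 0, 0, 0, 0, 0, 0, 0, 0, 0]
}}

```text
time_s: 32.0
ee_pos: [431.2, 186.0, 3.3]
ee_rot: [180.0, 0.1, -166.5]
force: [-1.1, -0.2, 1.8]
gripper_width: 63.7
```

Emit:
{"op": "arm_command", "data": {
  "series": [0, 0, 0, 0, 0, 0, 0, 0, 0, 0, 0, 0, 0, 0, 0, 0, 0, 0, 0, 0, 0, 0, 0, 0, 0, 0, 0, 0, 0, 0, 0, 0, 0, 0, 0, 0],
  "hand": 0
}}

```text
time_s: 32.5
ee_pos: [430.4, 185.8, 2.5]
ee_rot: [180.0, 0.0, -166.4]
force: [-0.7, -0.7, 1.7]
gripper_width: 32.5
```

Emit:
{"op": "arm_command", "data": {
  "series": [0, 0, 0.04, 0, 0, 0, 0, 0, 0.06, 0, 0, 0, 0, 0, 0.09, 0, 0, 0, 0, 0, 0.09, 0, 0, 0, 0, 0, 0.09, 0, 0, 0, 0, 0, 0, 0, 0, 0]
}}

```text
time_s: 33.0
ee_pos: [434.3, 187.4, 156.7]
ee_rot: [179.9, 0.8, -166.4]
force: [1.3, 1.3, -0.5]
gripper_width: 32.3
```

Emit:
{"op": "arm_command", "data": {
  "series": [0.0249, -0.0838, 0, 0, 0, -0.0231, 0.0249, -0.0838, 0, 0, 0, -0.0231, 0.0249, -0.0838, 0, 0, 0, -0.0231, 0.0249, -0.0838, 0, 0, 0, -0.0231, 0.0249, -0.0838, 0, 0, 0, -0.0231, 0.0249, -0.0838, 0, 0, 0, -0.0231, 0.0249, -0.0838, 0, 0, 0, -0.0231, 0.0249, -0.0838, 0, 0, 0, -0.0231, 0.0249, -0.0838, 0, 0, 0, -0.0231, 0.0249, -0.0838, 0, 0, 0, -0.0231, 0.0249, -0.0838, 0, 0, 0, -0.0231, 0.0249, -0.0838, 0, 0, 0, -0.0231, 0.0249, -0.0838, 0, 0, 0, -0.0231, 0, 0, 0, 0, 0, 0, 0, 0, 0, 0, 0, 0]
}}

```text
time_s: 34.25
ee_pos: [559.3, -251.4, 148.8]
ee_rot: [179.9, -0.1, 179.9]
force: [-0.2, -0.0, -0.5]
gripper_width: 32.2
```

Run:
```python
from m import *
st()
W=cam("wrist");save("u1",W["img"],None,1.2)
```

```text
34.25 [ 559.3 -251.4  148.8] [ 1.799e+02 -1.000e-01  1.799e+02] F [-0.2 -0.  -0.5] w 32.2
```

View pics/u1.png

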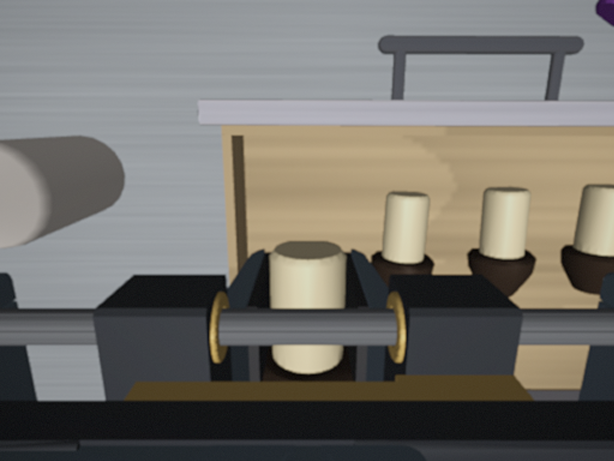

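Run:
```python
from m import *
A=cam("scene");B=cam("side");W=cam("wrist")
print(onz(A,(179,147),0),onz(B,(340,327),0))
print("wall",onz(W,(232/1.2,180/1.2),73), onz(W,(245/1.2,200/1.2),22))
```

```text
[ 533.19743491 -431.03242734    0.        ] [ 528.9735365  -443.96783578    0.        ]
wall [ 522.63560472 -298.15720117   73.        ] [ 545.74228029 -298.23546705   22.        ]
```

Emit:
{"op": "arm_command", "data": {
  "series": [0, 0, -0.06, 0, 0, 0, 0, 0, -0.06, 0, 0, 0, 0, 0, -0.06, 0, 0, 0, 0, 0, -0.06, 0, 0, 0, 0, 0, -0.06, 0, 0, 0, 0, 0, -0.02, 0, 0, 0, 0, 0, 0, 0, 0, 0, 0, 0, 0, 0, 0, 0]
}}

```text
time_s: 35.12
ee_pos: [560.1, -249.5, 22.9]
ee_rot: [-180.0, 0.0, -179.9]
force: [-0.4, -0.5, -1.1]
gripper_width: 32.4
```

Emit:
{"op": "arm_command", "data": {
  "series": [0, 0, -0.006, 0, 0, 0, 0, 0, -0.006, 0, 0, 0, 0, 0, -0.005, 0, 0, 0, 0, 0, 0, 0, 0, 0]
}}

```text
time_s: 35.45
ee_pos: [559.7, -250.1, 15.7]
ee_rot: [-180.0, 0.0, -180.0]
force: [-0.7, -0.3, -0.3]
gripper_width: 32.2
```

Emit:
{"op": "arm_command", "data": {
  "series": [0, 0, -0.005, 0, 0, 0, 0, 0, -0.003, 0, 0, 0, 0, 0, 0, 0, 0, 0]
}}

```text
time_s: 35.7
ee_pos: [559.9, -250.2, 12.5]
ee_rot: [-180.0, 0.0, -180.0]
force: [0.1, -0.1, 1.8]
gripper_width: 32.4
```

Emit:
{"op": "arm_command", "data": {
  "series": [0, 0, 0, 0, 0, 0, 0, 0, 0, 0, 0, 0, 0, 0, 0, 0, 0, 0, 0, 0, 0, 0, 0, 0],
  "hand": 0.5
}}

```text
time_s: 36.03
ee_pos: [559.6, -250.0, 12.1]
ee_rot: [180.0, -0.0, -180.0]
force: [-0.9, 0.5, -0.4]
gripper_width: 45.6
```

Emit:
{"op": "arm_command", "data": {
  "series": [0, 0, 0.03, 0, 0, 0, 0, 0, 0.06, 0, 0, 0, 0, 0, 0.09, 0, 0, 0, 0, 0, 0.09, 0, 0, 0, 0, 0, 0.09, 0, 0, 0, 0, 0, 0, 0, 0, 0]
}}

```text
time_s: 36.53
ee_pos: [563.7, -252.0, 164.3]
ee_rot: [-179.6, 0.8, -180.0]
force: [-0.1, -1.2, -0.0]
gripper_width: 45.7
```

Run:
```python
from m import *
st()
A=cam("scene");B=cam("side")
a=cv2.resize(A["img"][130:240,150:280],None,fx=4,fy=4);b=cv2.resize(B["img"][120:290,240:380],None,fx=440/170,fy=440/170)
save("v2",np.hstack([a,b[:440]]),None,.9)
save("v3",A["img"],None,1.5)
```

```text
36.53 [ 563.7 -252.   164.3] [-179.6    0.8 -180. ] F [-0.1 -1.2 -0. ] w 45.7
```

View pics/v2.png

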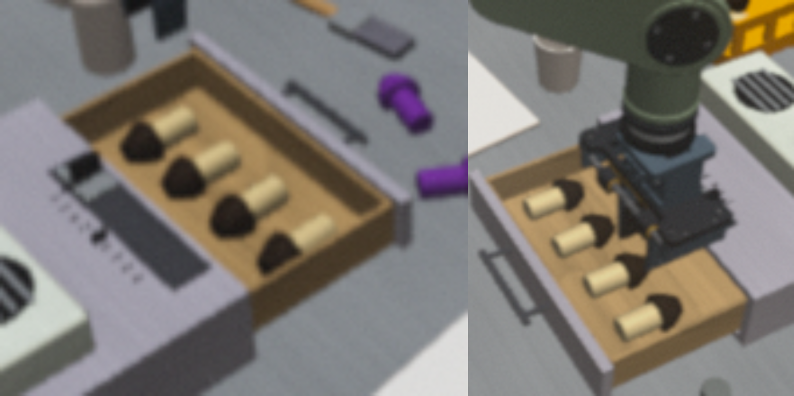

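View pics/v3.png

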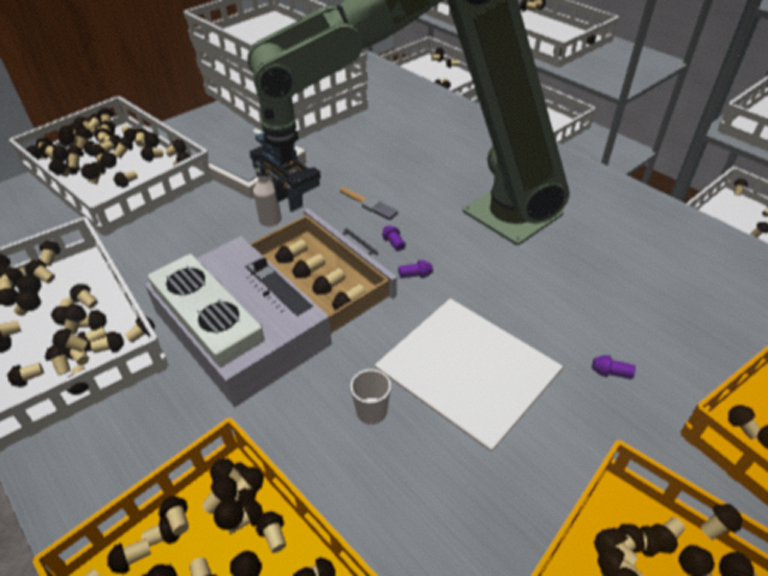

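All four mushrooms lie flat in the tray, the board is empty, and nothing else has moved. Next I shut the drawer by pushing the handle from in front with closed fingers.

Emit:
{"op": "arm_command", "data": {
  "series": [-0.0673, 0.0475, 0, 0, 0, 0, -0.0673, 0.0475, 0, 0, 0, 0, -0.0673, 0.0475, 0, 0, 0, 0, -0.0673, 0.0475, 0, 0, 0, 0, -0.0673, 0.0475, 0, 0, 0, 0, -0.0673, 0.0475, 0, 0, 0, 0, 0, 0, 0, 0, 0, 0, 0, 0, -0.064, 0, 0, 0, 0, 0, -0.064, 0, 0, 0, 0, 0, -0.064, 0, 0, 0, 0, 0, -0.064, 0, 0, 0, 0, 0, -0.064, 0, 0, 0, 0, 0, 0, 0, 0, 0, 0, 0, 0, 0, 0, 0],
  "hand": 0
}}

```text
time_s: 37.8
ee_pos: [396.6, -135.5, 26.7]
ee_rot: [179.9, -0.3, -180.0]
force: [0.3, 0.3, 1.4]
gripper_width: 0.8
```

Run:
```python
from m import *
st()
A=cam("scene");B=cam("side")
a=cv2.resize(A["img"][110:220,170:300],None,fx=4,fy=4);b=cv2.resize(B["img"][120:290,200:340],None,fx=440/170,fy=440/170)
save("w2",np.hstack([a,b[:440]]),None,.9)
```

```text
37.8 [ 396.6 -135.5   26.7] [ 179.9   -0.3 -180. ] F [0.3 0.3 1.4] w 0.8
```

View pics/w2.png

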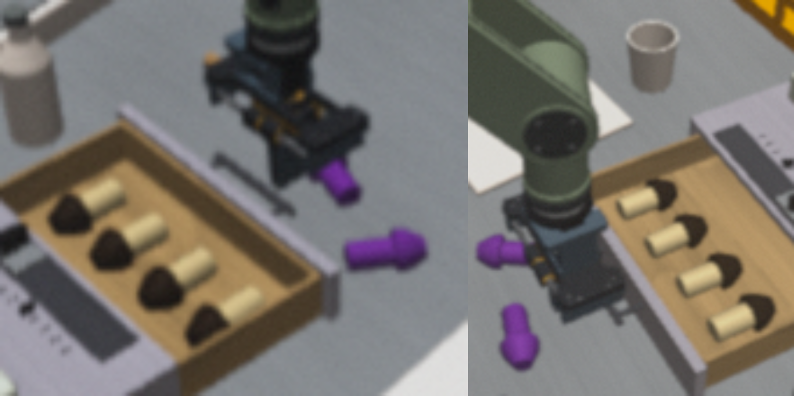

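Emit:
{"op": "arm_command", "data": {
  "series": [0.01, 0, 0, 0, 0, 0, 0.02, 0, 0, 0, 0, 0, 0.02, 0, 0, 0, 0, 0, 0.02, 0, 0, 0, 0, 0, 0.02, 0, 0, 0, 0, 0, 0.02, 0, 0, 0, 0, 0, 0.02, 0, 0, 0, 0, 0, 0.02, 0, 0, 0, 0, 0, 0.02, 0, 0, 0, 0, 0, 0.02, 0, 0, 0, 0, 0, 0.02, 0, 0, 0, 0, 0, 0.02, 0, 0, 0, 0, 0, 0.02, 0, 0, 0, 0, 0, 0.02, 0, 0, 0, 0, 0, 0.02, 0, 0, 0, 0, 0, 0.02, 0, 0, 0, 0, 0, 0.02, 0, 0, 0, 0, 0, 0.02, 0, 0, 0, 0, 0, 0.02, 0, 0, 0, 0, 0, 0.02, 0, 0, 0, 0, 0]
}}

```text
time_s: 39.57
ee_pos: [554.8, -136.0, 28.1]
ee_rot: [180.0, -0.0, -180.0]
force: [-0.6, -0.4, -0.2]
gripper_width: 0.7
```

Emit:
{"op": "arm_command", "data": {
  "series": [0.02, 0, 0, 0, 0, 0, 0.02, 0, 0, 0, 0, 0, 0.015, 0, 0, 0, 0, 0, 0.015, 0, 0, 0, 0, 0, 0.01, 0, 0, 0, 0, 0, 0, 0, 0, 0, 0, 0, 0, 0, 0, 0, 0, 0]
}}

```text
time_s: 40.15
ee_pos: [586.6, -135.9, 28.2]
ee_rot: [180.0, 0.0, -180.0]
force: [-1.0, 0.1, -1.2]
gripper_width: 0.8
```

Run:
```python
from m import *
st()
A=cam("scene");B=cam("side")
a=cv2.resize(A["img"][130:240,140:270],None,fx=4,fy=4);b=cv2.resize(B["img"][130:280,260:385],None,fx=440/150,fy=440/150)
save("x2",np.hstack([a,b[:440]]),None,.85)
```

```text
40.15 [ 586.6 -135.9   28.2] [ 180.    0. -180.] F [-1.   0.1 -1.2] w 0.8
```

View pics/x2.png

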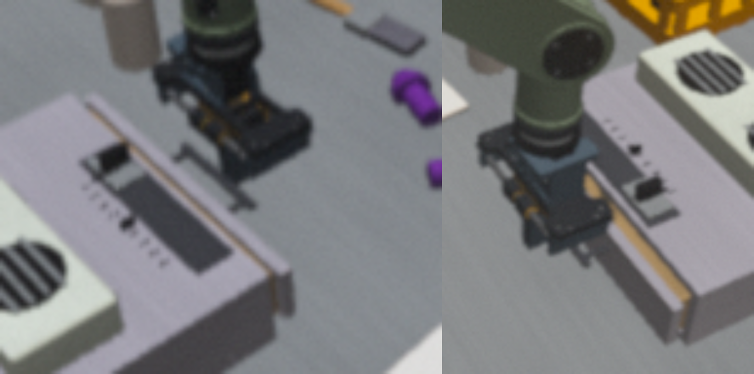

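Nearly shut. I continue until it meets its stop.

Emit:
{"op": "arm_command", "data": {
  "series": [0.01, 0, 0, 0, 0, 0, 0.01, 0, 0, 0, 0, 0, 0.01, 0, 0, 0, 0, 0, 0.01, 0, 0, 0, 0, 0, 0, 0, 0, 0, 0, 0]
}}

```text
time_s: 40.67
ee_pos: [602.6, -136.0, 28.1]
ee_rot: [180.0, -0.0, -179.9]
force: [-1.6, 0.3, 0.2]
gripper_width: 0.5
```

Emit:
{"op": "arm_command", "data": {
  "series": [0.008, 0, 0, 0, 0, 0, 0, 0, 0, 0, 0, 0]
}}

```text
time_s: 40.83
ee_pos: [602.6, -135.9, 28.0]
ee_rot: [180.0, -0.4, -179.9]
force: [-7.5, -0.7, 4.2]
gripper_width: 0.6
```

Emit:
{"op": "arm_command", "data": {
  "series": [0.006, 0, 0, 0, 0, 0, 0, 0, 0, 0, 0, 0]
}}

```text
time_s: 41.0
ee_pos: [602.6, -135.9, 28.0]
ee_rot: [179.9, -0.7, -179.9]
force: [-13.8, -0.2, 8.3]
gripper_width: 0.4
```

The drawer is shut: it stops at TCP x=602.6 with the force rising to 14 N. I back off and go to look at the vent from above.

Emit:
{"op": "arm_command", "data": {
  "series": [-0.06, 0, 0, 0, 0, 0, -0.03, 0, 0.04, 0, 0, 0, 0, 0, 0.08, 0, 0, 0, 0, 0, 0.1, 0, 0, 0, 0, 0, 0.1, 0, 0, 0, 0, 0, 0.1, 0, 0, 0, 0, 0, 0.08, 0, 0, 0, 0.08, 0, 0, 0, 0, 0, 0.1, 0, 0, 0, 0, 0, 0.1, 0, 0, 0, 0, 0, 0.1, 0, 0, 0, 0, 0, 0.08, 0, 0, 0, 0, 0, 0, 0, 0, 0, 0, 0, 0, 0, 0, 0, 0, 0],
  "hand": 0.33
}}

```text
time_s: 42.17
ee_pos: [757.0, -135.8, 225.7]
ee_rot: [180.0, -0.1, -179.9]
force: [-0.3, 0.5, 0.1]
gripper_width: 30.1
```

Run:
```python
from m import *
st()
W=cam("wrist");save("y1",W["img"],None,1.5)
```

```text
42.17 [ 757.  -135.8  225.7] [ 1.800e+02 -1.000e-01 -1.799e+02] F [-0.3  0.5  0.1] w 30.1
```

View pics/y1.png

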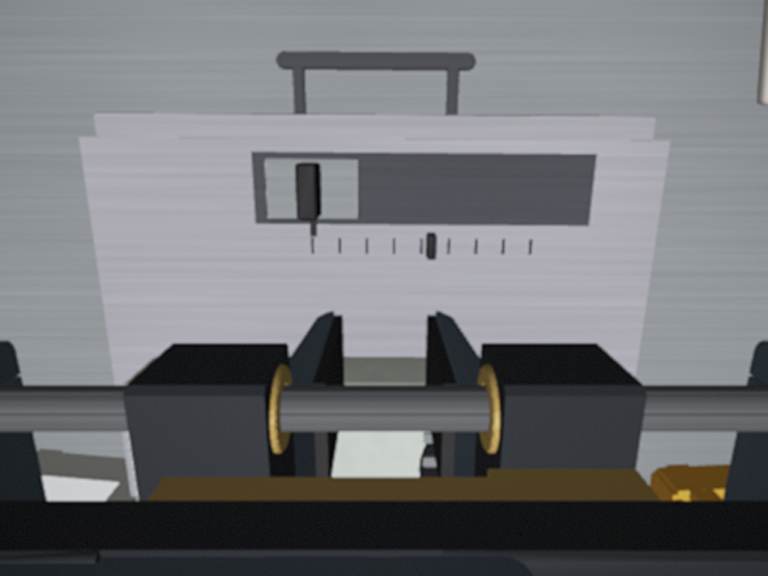

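Run:
```python
from m import *
W=cam("wrist")
im=cv2.resize(W["img"][95:180,180:320],None,fx=5.5,fy=5.5,interpolation=cv2.INTER_CUBIC);save("y2",cv2.convertScaleAbs(im,alpha=1.5))
g=cv2.cvtColor(W["img"],cv2.COLOR_RGB2GRAY)
k=np.zeros_like(g);k[100:175,180:320]=(g[100:175,180:320]<50)
N,l,S,ce=cv2.connectedComponentsWithStats(k)
for i in range(1,N):
    if S[i,4]>20: print(S[i],ce[i].round(1),onz(W,ce[i],105).round(1),onz(W,ce[i],127).round(1),onz(W,ce[i],115).round(1))
for r in (108,110,112,115,120,140): print(r,np.where(g[r,180:320]<60)[0]+180)
# drawer panel/ body alignment
```

```text
[198 111  16  38 172] [209.2 128.5] [ 706.2 -178.6  105. ] [ 704.5 -175.5  127. ] [ 705.4 -177.2  115. ]
[285 160   5  13  22] [287.5 167.5] [ 742.2 -106.3  105. ] [ 738.  -108.4  127. ] [ 740.3 -107.2  115. ]
108 []
110 [210]
112 [198 199 200 201 202 203 204 205 206 207 208 209 210 211 212]
115 [198 199 200 201 202 203 208 209 210 211 212]
120 [198 199 200 201 202 203 208 209 210 211 212 213]
140 [199 200 204 205 206 207 208 209 210 211 212 213]
```

View pics/y2.png

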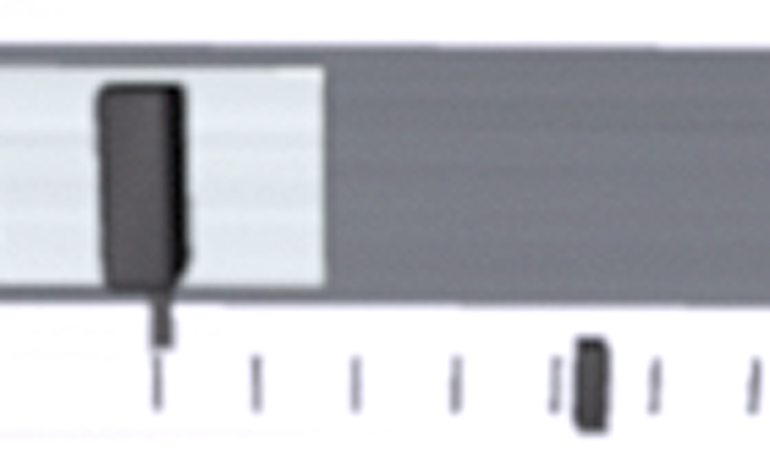

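Run:
```python
from m import *
W=cam("wrist")
print("fin",onz(W,(204.1,129),127)," pointer",onz(W,(209.5,157),98))
print("tab",onz(W,(287.6,163.5),105),onz(W,(287.6,172),95))
print("ticks",[onz(W,(c/1.5,246/1.5),95)[:2].round(1) for c in (312,530)])
print("drawer gap", [onz(W,(375/1.5,r/1.5),z)[0].round(1) for r,z in((61,57),(116,82),(138,95))])
```

```text
fin [ 704.44295336 -180.12221918  127.        ]  pointer [ 733.13319015 -180.5209952    98.        ]
tab [ 738.04119468 -106.26437869  105.        ] [ 748.27975168 -105.08813505   95.        ]
ticks [array([ 740.5, -182.6]), array([740.2, -41.5])]
drawer gap [np.float64(623.4), np.float64(659.6), np.float64(673.3)]
```

Emit:
{"op": "arm_command", "data": {
  "series": [-0.043, -0.037, 0, 0, 0, 0, -0.043, -0.037, 0, 0, 0, 0, -0.043, -0.037, 0, 0, 0, 0, 0, 0, -0.06, 0, 0, 0, 0, 0, -0.06, 0, 0, 0, 0, 0, -0.06, 0, 0, 0, 0, 0, 0, 0, 0, 0, 0, 0, 0, 0, 0, 0]
}}

```text
time_s: 42.98
ee_pos: [702.7, -180.4, 156.5]
ee_rot: [180.0, -0.1, -180.0]
force: [-0.3, -0.8, 1.3]
gripper_width: 29.6
```

Run:
```python
from m import *
st()
W=cam("wrist");save("z1",W["img"],None,1.2)
A=cam("scene");B=cam("side")
a=cv2.resize(A["img"][130:240,140:270],None,fx=4,fy=4);b=cv2.resize(B["img"][130:280,260:385],None,fx=440/150,fy=440/150)
save("z2",np.hstack([a,b[:440]]),None,.85)
```

```text
42.98 [ 702.7 -180.4  156.5] [ 1.8e+02 -1.0e-01 -1.8e+02] F [-0.3 -0.8  1.3] w 29.6
```

View pics/z1.png

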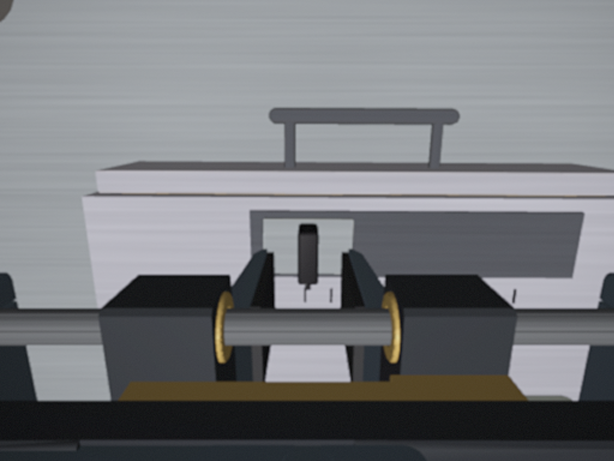

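View pics/z2.png

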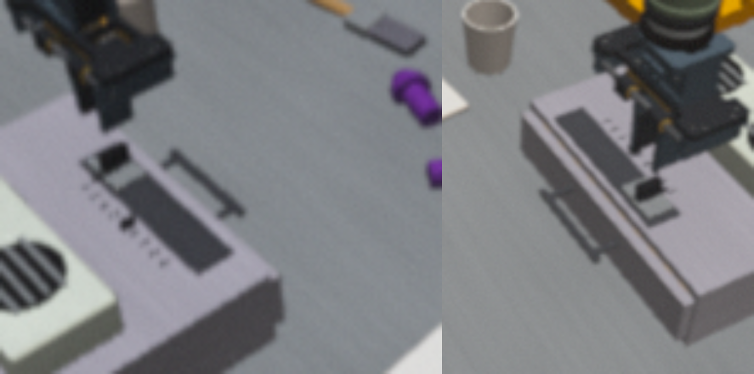

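Emit:
{"op": "arm_command", "data": {
  "series": [0.004, 0, -0.05, 0, 0, 0, 0, 0, -0.05, 0, 0, 0, 0, 0, -0.025, 0, 0, 0, 0, 0, -0.015, 0, 0, 0, 0, 0, 0, 0, 0, 0, 0, 0, 0, 0, 0, 0]
}}

```text
time_s: 43.63
ee_pos: [706.3, -180.6, 101.2]
ee_rot: [-180.0, 0.1, -180.0]
force: [0.2, -0.7, -0.3]
gripper_width: 30.1
```

Emit:
{"op": "arm_command", "data": {
  "series": [0, 0, 0, 0, 0, 0, 0, 0, 0, 0, 0, 0, 0, 0, 0, 0, 0, 0, 0, 0, 0, 0, 0, 0, 0, 0, 0, 0, 0, 0],
  "hand": 0,
  "newtons": 20
}}

```text
time_s: 44.05
ee_pos: [706.2, -180.5, 101.2]
ee_rot: [-180.0, 0.1, -180.0]
force: [-0.2, 0.3, 3.6]
gripper_width: 11.8
```

Emit:
{"op": "arm_command", "data": {
  "series": [0, 0.01, 0, 0, 0, 0, 0, 0.02, 0, 0, 0, 0, 0, 0.02, 0, 0, 0, 0, 0, 0.02, 0, 0, 0, 0, 0, 0.02, 0, 0, 0, 0, 0, 0.02, 0, 0, 0, 0, 0, 0.02, 0, 0, 0, 0, 0, 0.02, 0, 0, 0, 0, 0, 0.02, 0, 0, 0, 0, 0, 0.015, 0, 0, 0, 0, 0, 0, 0, 0, 0, 0, 0, 0, 0, 0, 0, 0, 0, 0, 0, 0, 0, 0]
}}

```text
time_s: 45.13
ee_pos: [706.6, -104.1, 101.2]
ee_rot: [179.9, 0.1, -179.9]
force: [1.6, 2.2, 5.4]
gripper_width: 11.9
```

Emit:
{"op": "arm_command", "data": {
  "series": [0, 0, 0, 0, 0, 0, 0, 0, 0, 0, 0, 0, 0, 0, 0, 0, 0, 0, 0, 0, 0, 0, 0, 0],
  "hand": 0.33
}}

```text
time_s: 45.47
ee_pos: [705.1, -106.1, 99.3]
ee_rot: [180.0, -0.1, -179.9]
force: [0.5, -0.6, -0.1]
gripper_width: 29.7
```

Emit:
{"op": "arm_command", "data": {
  "series": [0, 0, 0.04, 0, 0, 0, 0, 0, 0.08, 0, 0, 0, 0.04, 0, 0.08, 0, 0, 0, 0.05, 0, 0.08, 0, 0, 0, 0.05, 0, 0.03, 0, 0, 0, 0, 0, 0, 0, 0, 0, 0, 0, 0, 0, 0, 0]
}}

```text
time_s: 46.05
ee_pos: [762.0, -106.4, 223.7]
ee_rot: [180.0, -0.0, -179.9]
force: [0.4, 0.1, 0.1]
gripper_width: 30.2
```

Run:
```python
from m import *
st()
W=cam("wrist")
im=cv2.resize(W["img"][75:195,180:320],None,fx=4.5,fy=4.5,interpolation=cv2.INTER_CUBIC);save("aa",cv2.convertScaleAbs(im,alpha=1.5))
B=cam("side");save("ab",B["img"],(260,130,400,280),4)
```

```text
46.05 [ 762.  -106.4  223.7] [ 180.    -0.  -179.9] F [0.4 0.1 0.1] w 30.2
```

View pics/aa.png

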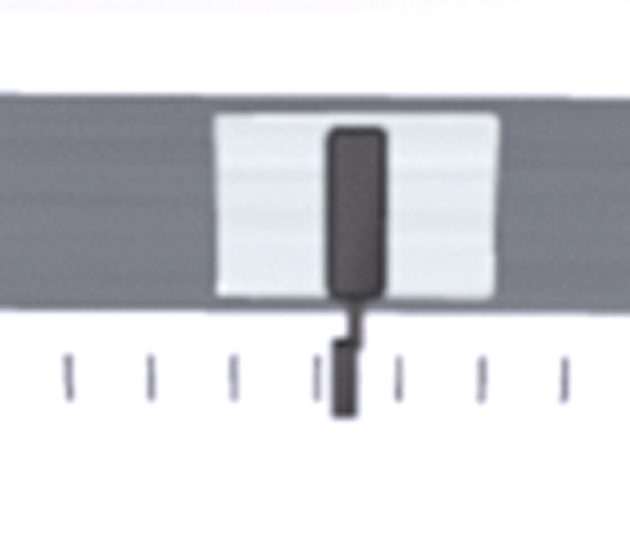

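View pics/ab.png

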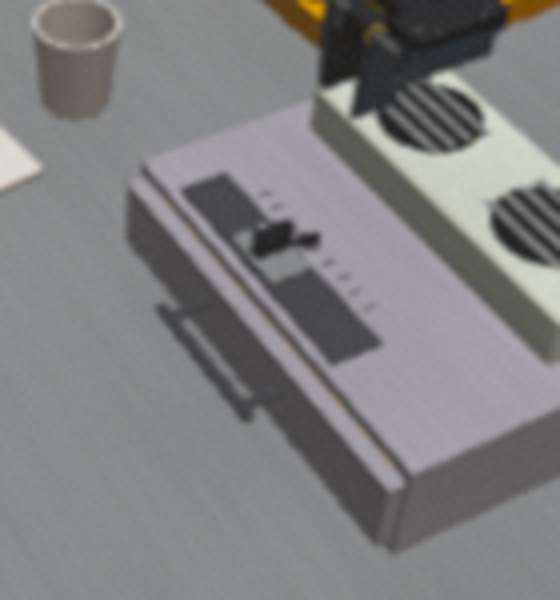

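The fin is about 2.5 mm past the tab (columns 259.2 and 256.4). I work out the correction.

Run:
```python
from m import *
s=st()
W=cam("wrist")
p=lambda x,y:(180+x/4.5-.0,75+y/4.5)
print("fin",onz(W,p(356.5,135),127),onz(W,p(357,290),127),"ptr",onz(W,p(355,325),98),"tab",onz(W,p(344,350),105),onz(W,p(344,410),105))
print("ticks",onz(W,p(69,378),95),onz(W,p(565,378),95))
```

```text
46.15 [ 760.3 -106.4  222. ] [ 180.    -0.3 -180. ] F [-1.  -0.  -0.8] w 30.3
fin [ 689.24044302 -103.57893929  127.        ] [ 717.23266108 -103.3771161   127.        ] ptr [ 727.47185627 -103.49104522   98.        ] tab [ 731.65985312 -105.76547293  105.        ] [ 744.03319661 -105.7438708   105.        ]
ticks [ 739.13275486 -163.7918458    95.        ] [738.96996814 -59.11113615  95.        ]
```

Emit:
{"op": "arm_command", "data": {
  "series": [-0.05, 0.002, 0, 0, 0, 0, -0.05, 0, 0, 0, 0, 0, -0.037, 0, 0, 0, 0, 0, 0, 0, -0.06, 0, 0, 0, 0, 0, -0.06, 0, 0, 0, 0, 0, -0.06, 0, 0, 0, 0, 0, -0.06, 0, 0, 0, 0, 0, -0.04, 0, 0, 0, 0, 0, -0.02, 0, 0, 0, 0, 0, 0, 0, 0, 0, 0, 0, 0, 0, 0, 0]
}}

```text
time_s: 47.12
ee_pos: [706.5, -105.7, 104.1]
ee_rot: [180.0, -0.0, -180.0]
force: [0.4, 0.5, 0.1]
gripper_width: 30.2
```

Emit:
{"op": "arm_command", "data": {
  "series": [0, 0, 0, 0, 0, 0, 0, 0, 0, 0, 0, 0, 0, 0, 0, 0, 0, 0, 0, 0, 0, 0, 0, 0, 0, 0, 0, 0, 0, 0, 0, 0, 0, 0, 0, 0, 0, 0, 0, 0, 0, 0, 0, 0, 0, 0, 0, 0],
  "hand": 0
}}

```text
time_s: 47.78
ee_pos: [707.6, -105.4, 105.6]
ee_rot: [180.0, 0.1, -180.0]
force: [-0.0, 1.9, 5.7]
gripper_width: 11.8
```

Emit:
{"op": "arm_command", "data": {
  "series": [0, -0.001, 0, 0, 0, 0, 0, 0, 0, 0, 0, 0, 0, 0, 0, 0, 0, 0, 0, 0, 0, 0, 0, 0]
}}

```text
time_s: 48.12
ee_pos: [707.6, -105.7, 105.6]
ee_rot: [180.0, 0.1, -180.0]
force: [-0.3, 2.1, 6.2]
gripper_width: 11.8
```

Emit:
{"op": "arm_command", "data": {
  "series": [0, 0, 0, 0, 0, 0, 0, 0, 0, 0, 0, 0, 0, 0, 0, 0, 0, 0, 0, 0, 0, 0, 0, 0],
  "hand": 0.33
}}

```text
time_s: 48.45
ee_pos: [706.6, -106.2, 103.6]
ee_rot: [-180.0, -0.1, -180.0]
force: [0.1, 0.5, -0.1]
gripper_width: 29.7
```

Emit:
{"op": "arm_command", "data": {
  "series": [0, 0, 0.04, 0, 0, 0, 0, 0, 0.08, 0, 0, 0, 0.04, 0, 0.08, 0, 0, 0, 0.05, 0, 0.08, 0, 0, 0, 0.05, 0, 0.03, 0, 0, 0, 0, 0, 0, 0, 0, 0, 0, 0, 0, 0, 0, 0, 0, 0, 0, 0, 0, 0]
}}

```text
time_s: 49.12
ee_pos: [761.7, -106.0, 226.2]
ee_rot: [180.0, -0.2, -180.0]
force: [-0.7, 0.2, 0.7]
gripper_width: 30.2
```

Run:
```python
from m import *
st()
W=cam("wrist")
im=cv2.resize(W["img"][75:195,180:320],None,fx=4.5,fy=4.5,interpolation=cv2.INTER_CUBIC);save("ac",cv2.convertScaleAbs(im,alpha=1.5))
```

```text
49.12 [ 761.7 -106.   226.2] [ 180.    -0.2 -180. ] F [-0.7  0.2  0.7] w 30.2
```

View pics/ac.png

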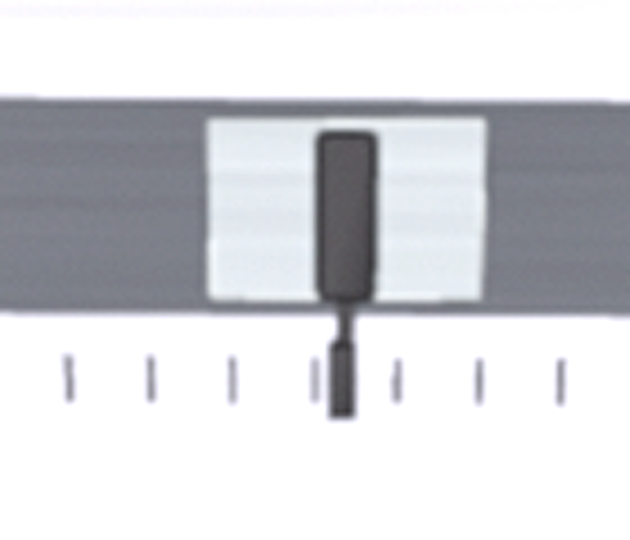

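Run:
```python
from m import *
st();W=cam("wrist")
g=cv2.cvtColor(W["img"],cv2.COLOR_RGB2GRAY).astype(float)
def cen(r0,r1,c0,c1):
    w=np.clip(150-g[r0:r1,c0:c1],0,None).sum(0);return (w*np.arange(c0,c1)).sum()/w.sum()
fc=cen(108,138,246,267); tc=cen(154,166,251,261.__int__())
print(fc,tc)
print("fin",onz(W,(fc,123),127),"tab",onz(W,(tc,160),105))
A=cam("scene");B=cam("side");save("ad",A["img"],None,1.5);save("ae",B["img"],None,1.5)
```

```text
File "<stdin>", line 6
    fc=cen(108,138,246,267); tc=cen(154,166,251,261.__int__())
                                                   ^
SyntaxError: invalid decimal literal
```

Run:
```python
from m import *
st();W=cam("wrist")
g=cv2.cvtColor(W["img"],cv2.COLOR_RGB2GRAY).astype(float)
def cen(r0,r1,c0,c1):
    w=np.clip(110-g[r0:r1,c0:c1],0,None).sum(0);return (w*np.arange(c0,c1)).sum()/w.sum()
fc=cen(108,138,244,270); tc=cen(154,166,252,262)
print(fc,tc)
print("fin",onz(W,(fc,123),127),"tab",onz(W,(tc,160),105))
A=cam("scene");B=cam("side");save("ad",A["img"],None,1.5);save("ae",B["img"],None,1.5)
```

```text
49.17 [ 761.4 -106.   226.1] [ 180.    -0.2 -180. ] F [ 0.2  0.8 -0.4] w 29.7
256.5503828627801 255.63433772755806
fin [ 705.07577274 -105.39789781  127.        ] tab [ 740.17012241 -106.1746888   105.        ]
```

View pics/ad.png

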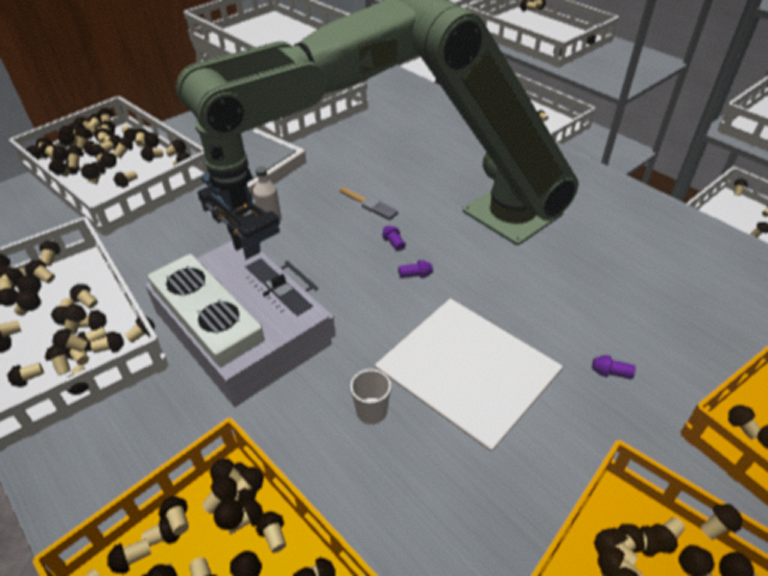

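View pics/ae.png

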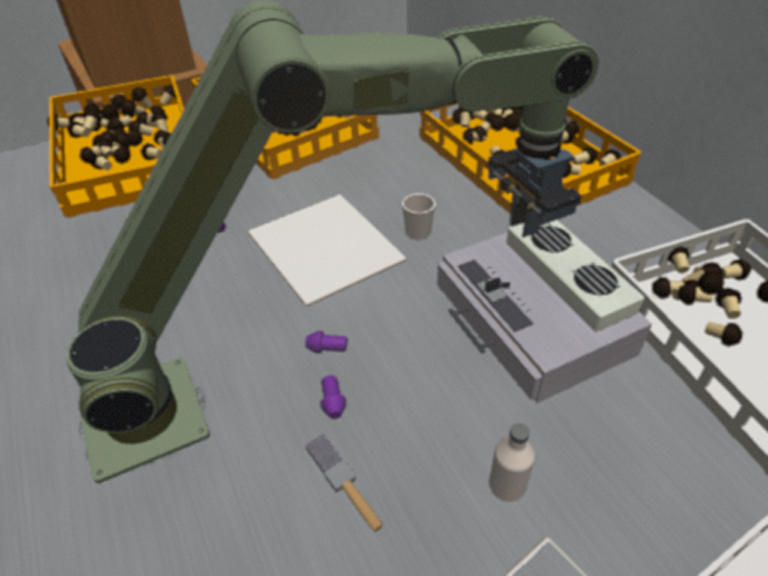

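The fin and tab agree within 0.8 mm. The drawer is shut, the board is empty and the bystanders are unmoved, so I hand the job in.

```bash
python3 -c "
from workcell import env
print(env.state()['time_s']); print(env.job_done())"
```

```text
49.3167
the job is handed in; nothing more can be done
None
```

I pulled the drawer out to its stop and laid all four mushrooms from the board flat in the tray. I then pushed the drawer shut, slid the vent to the tab, and handed the job in at 49 s.

**Last checks**
- **Mushrooms:** just before closing, the pictures showed all four lying flat and apart in the tray, with the board empty.
- **Drawer:** on closing, the drawer stopped dead while the push rose to about 14 N, which I take as fully shut. The camera put its total travel at about 187–188 mm instead of 190 mm, within the 2 mm calibration. An earlier side view also showed a thin tan line behind the front panel, and I did not push a second time.
- **Vent:** the first slide overshot by about 2.3 mm, so I regripped and corrected it. It now reads about 0.8 mm from the tab's middle.
- **Bystanders:** the spray bottle, beaker, brush and purple look-alikes appear to be where they were in the last pictures.

**Disagreement with the description:** touching the board showed the fingertips about 12 mm behind the reported TCP, not 11 mm ahead. My first attempt to grip the handle closed on nothing because of this, and I used the measured value afterwards.

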